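# Rebuild a boiler valve and test its circuit

### The job

Refit and test this boiler valve: first, before any ring goes on, throw the isolator lever right over to off (towards the robot), then slide every loose ring that is there, widest first, down the stepped spindle until each sits flat and fully home on its own shoulder. With the isolator still off, push the test probe fully into the red-collared terminal; leaving it there, throw the isolator lever fully back on (away from the robot). Then, with the isolator left on, move the probe fully into the blue-collared terminal, and last put it back fully home in its black holder; do not disturb the mug, soap bottle, screwdriver or tin.

Things in the scene. Friction and masses are not known exactly. Their poses are not given: they have to be found in the camera images.
- valve: fixed brass valve. Round foot 88 mm across, 72 mm from height 14 to a flat top at 25 mm; copper stubs along its x axis reach 64 mm out, under 31 mm high. Above, an upright stepped spindle: diameter 46 mm at heights 25-43, 36 mm at 43-61, 26 mm at 61-79, 16 mm at 79-98, tapering to its tip at 105 mm; step edges chamfered 1.5 mm. Origin: centre of the underside, z up the spindle
- ring_A: loose sleeve ring, steel (silver), outside 66 mm, bore 49 mm, 17 mm high, lies flat on the worktop at the start; belongs on the 46 mm section of the spindle. Origin: centre of its underside, z along its axis. May be absent
- seat_A (a point): centre of the shoulder on the valve, 25 mm above its underside, on which ring_A's underside rests when home (its bore then surrounds the 46 mm section); z up
- ring_B: loose sleeve ring, brass (yellow metal), outside 56 mm, bore 39 mm, 17 mm high, lies flat on the worktop at the start; belongs on the 36 mm section of the spindle. Origin: centre of its underside, z along its axis. May be absent
- seat_B (a point): centre of the shoulder on the valve, 43 mm above its underside, on which ring_B's underside rests when home (its bore then surrounds the 36 mm section); z up
- ring_C: loose sleeve ring, blue plastic, outside 46 mm, bore 29 mm, 17 mm high, lies flat on the worktop at the start; belongs on the 26 mm section of the spindle. Origin: centre of its underside, z along its axis. May be absent
- seat_C (a point): centre of the shoulder on the valve, 61 mm above its underside, on which ring_C's underside rests when home (its bore then surrounds the 26 mm section); z up
- ring_D: loose sleeve ring, red plastic, outside 36 mm, bore 19 mm, 17 mm high, lies flat on the worktop at the start; belongs on the 16 mm section of the spindle. Origin: centre of its underside, z along its axis. May be absent
- seat_D (a point): centre of the shoulder on the valve, 79 mm above its underside, on which ring_D's underside rests when home (its bore then surrounds the 16 mm section); z up
- probe: yellow test probe, standing upright in its holder at the start: a steel pin 8 mm thick and 28 mm long with a 3 mm tapered end pointing down, below a round handle 18 mm thick and 50 mm long. Loose, 40 g. Origin: the pin's free lower end, z up along the pin towards the handle, whose underside is at z = 28 mm and top at 78 mm
- holder: fixed black block 50 x 50 x 40 mm high on a yellow base edge (56 mm), with one round hole in its top for the probe. Origin: centre of the underside
- holder_mouth (a point): centre of the holder's hole at its top face (40 mm above the worktop); hole 10 mm wide, 34 mm deep; z up. The probe is home when its handle's underside rests on the block (pin end 28 mm below this point)
- terminal_box: fixed white box 70 (x) x 80 (y) x 50 mm high with two round openings in its top, one in a red collar at y = +20 mm, one in a blue collar at y = -20 mm. Origin: centre of the underside
- red_terminal (a point): centre of the red-collared opening at the box's top face (50 mm above the worktop); 9.2 mm wide with a 1.5 mm chamfer, 34 mm deep; z up. The probe is fully in when its handle rests on the box (pin end 28 mm below this point)
- blue_terminal (a point): the same for the blue-collared opening, at the same height
- isolator_base: fixed grey base of the isolator switch, 70 (x) x 50 (y) x 25 mm high, red dot at its -x end (off), green dot at its +x end (on). Origin: centre of the underside; its x axis points away from the robot, give or take 0.3 rad; the lever swings in its x-z plane
- isolator (a joint): lever angle, rad: 0 = fully off (leaning to the base's -x, towards the robot), 1.0 = fully on (leaning to +x, away); a stiffish hinge that stays where it is left, about 1 N at the tip moves it, with a stop at each end. It pivots about the base's y axis 22 mm above the worktop, at the middle of the base; it is upright at 0.5
- isolator_tip (a point): centre of the red ball, 26 mm across, on the end of the isolator lever (rod 10 mm thick), 80 mm from the pivot; 92 mm above the worktop at either stop
- mug: bystander: blue mug, 80 mm across, 90 mm high, handle at its +y. Origin: centre of the underside
- soap: bystander: clear soap bottle, 60 mm across, 150 mm high. Origin: centre of the underside
- screwdriver: bystander: screwdriver lying on the worktop, about 0.2 m long along its x axis
- tin: bystander: green and white tin, 70 mm across, 60 mm high. Origin: centre of the underside

How it is judged:
By the outcome, as a careful person would: the job done as asked, in the order asked, and still so for the second after the job is handed in, with the robot touching nothing.
Of ring_A, ring_B, ring_C, ring_D only 2 to 4 are there at a start; the rules pass over those that are not, and their reading is None.
At some moment in a run one of ring_A, ring_B, ring_C, ring_D may be knocked a few centimetres aside while the robot is not near it.
It also fails if it takes over 210 s, if anything falls off the work surface, if the arm or the gripper's body presses on something with over 40 N, if the wrist force passes 120 N, or if a joint passes its speed limit or range.

### The arm

A 6-joint arm with a two-finger parallel gripper is mounted at the origin on the work surface. World frame = base frame: x ahead of the robot, y to its left, z up, the work surface at z = 0. Lengths are in m, angles in rad, forces in N, time in s.
With the tool pointing down it reaches from about 0.35 to 0.775 m from the base axis. Payload 5.5 kg.
Tool frame: the origin (TCP) lies on the centre line of the jaws, within the pads' length; the fingertips stand 8 mm ahead of it and the grasp point (between the pads) lies 11 mm behind it; z points along the fingers, y is the direction in which the jaws open and shut (so a half turn about z gives the same grasp; the last joint's range is limited). The gripper opens to 85 mm and grips with 20 to 120 N. Pads are 22 mm wide; open, the fingers measure 114 mm over their backs; the gripper's body (76 mm by 85 mm) begins 54 mm behind the grasp point. The pads swing forward as they close: fully open they stand 13 mm farther back than shut.
Start: joints at [-1.253, 0.313, 0.046, 1.304, 0, 1.431], TCP at [0.254, -0.516, 0.239] pointing down, gripper open.
Joint ranges: [-2.76, 2.76], [-0.86, 1.69], [-1.03, 1.26], [-2.2, 2.34], [-1.47, 1.5], [-3.14, 3.14]. Speed limits (rad/s): [2.57, 2.57, 3.14, 3.14, 3.14, 3.14].

### API

Orientations are given as a 3x3 rotation matrix whose columns are the frame's x, y, z axes.
In Python, from cell import readout, eyes, order, spotter gives the robot as it stands. The module is installed in compiled form; this text tells all that it offers.
- The arm moves only by the tool apply_moves, never from a script. Its argument "steps" is a list of rows, each a list of 3 entries, a list of its own where there are three numbers: the finger opening in cm, from 0 to 8.54, then the shift along the tool's x, y, z in cm, then the turn, a rotation vector about the tool's x, y, z in rad. In form: [[hand, [tx, ty, tz], [ax, ay, az]], ...]. A call has 1 to 10 rows; each row is the pose to reach, as a shift and turn from the pose measured when the call began, along the tool's axes at that moment; what a row does not reach only later rows make up. A row lasts 1/10 s, in which the tool goes at most 50 mm and 8.59 degrees, less where a joint would pass 70% of its speed; a pose out of reach is approached as far as the arm can. A call with a gripper value outside its range is refused whole. The fingers move at their own pace and stop on an object; "grip_force" is the grip in N (left out, the last holds). Time passes only in rows, so rows that repeat a pose let the fingers close. It gives the time, the measured TCP pose, the force and the opening at its end, in the units of the state.
- readout.state(): the state, without advancing time (a new reading comes with each control period).
- eyes.read_camera(name): name is "side" or "top"; returns the picture (384x512x3 uint8, red, green, blue); there is no depth.
- eyes.calibration(name): a dict with "K" (3x3 intrinsics, pixels), "origin" and "rotation" of the camera in the world. Camera axes: x right, y down, z forward; pixel columns grow to the right and rows downward; lengths in m; the calibration is good to about 2 mm. A picture is of the moment at which its call begins. calibration takes no time and is no camera call.
- order.hand_in(): hands the job in, once; it reports no verdict.
Trained networks look in the newest picture that a camera, given by its name, has taken for a name from the list of things; names that differ only in an ending like _2 or _b are one class to them, and where a whole thing is asked for, a point or a joint stands for the part that bears it (a point fixed in the world has none). Each returns a list of dicts, best first, with "p" (0 to 1); they miss things now and then, are a little off and sometimes report something else, mostly with a low value. They report only what shows in the picture. A call takes as long as a camera call.
- spotter.look_for(name, camera): "position" ([column, row] in pixels, amid what is visible of it).
- spotter.spot_point(name, camera): "position" ([column, row] in pixels: a listed point, or the origin of a listed thing).
The state is a dict: "time_s": time; "joint_pos": joint angles; "qvel": joint speeds; "joint_torque": joint torques, N m; "ee_pos": TCP position; "ee_rot": TCP orientation; "contact_force": force on the tool from outside, world axes, zero at the start; "moment": the same for the moment, N m; "opening": finger opening in m.
Only numpy, scipy, OpenCV 4.12 (cv2) and the standard library are available. Lean on these libraries where they do the work, as an engineer would, in place of code of your own. Each camera call takes 0.05 s, during which the arm holds its last target.

## Working session

There is one attempt and no reset: what is moved stays moved. The work goes in short steps, Python scripts to look and compute and a tool call to move; the robot and the scene stay as the last step left them, time stands still between calls to the robot, and variables do not carry over. Pictures are saved under pics/ and viewed, and the job is handed in when it is done.

Besides the shell and the picture viewer there is one more tool, called after "Emit:" by a JSON object that holds its "fn" and its "kwargs", one argument or row to a line. apply_moves: Moves the arm, as the interface text tells. Its arguments: {"type":"object","properties":{"steps":{"type":"array","items":{"type":"array"}},"grip_force":{"type":"number"}},"required":["steps"]}

```bash
ls; mkdir -p pics; cat > h.py <<'E'
import numpy as np, cv2
from cell import readout, eyes, order, spotter
def snap(n,f):
    im=eyes.read_camera(n); cv2.imwrite('pics/'+f,im[:,:,::-1]); return im
def ray(n,px):
    c=eyes.calibration(n);K=np.array(c['K']);R=np.array(c['rotation']);o=np.array(c['origin'])
    d=R@np.linalg.solve(K,[px[0],px[1],1.0]);return o,d
def at(n,px,z):
    o,d=ray(n,px);return o+d*(z-o[2])/d[2]
def proj(n,p):
    c=eyes.calibration(n);K=np.array(c['K']);R=np.array(c['rotation']);o=np.array(c['origin'])
    q=K@(R.T@(np.array(p)-o));return q[:2]/q[2]
E
python3 - <<'E'
from h import *
np.set_printoptions(precision=4,suppress=True)
for n in('top','side'):
    snap(n,n+'0.png');c=eyes.calibration(n);print(n,c)
print(readout.state())
hs=dict(ring_A=0,ring_B=0,ring_C=0,ring_D=0,valve=0,holder_mouth=.04,red_terminal=.05,blue_terminal=.05,isolator_base=0,isolator_tip=.092,seat_A=.025,seat_D=.079,probe=.012,terminal_box=0,mug=0,soap=0,screwdriver=0,tin=0)
for k,z in hs.items():
  for n in('top','side'):
    r=spotter.spot_point(k,n)
    print(k,n,[(np.round(q['position'],1),round(q['p'],2),at(n,q['position'],z)[:2]) for q in r[:2]])
E
```

```text
pics
top {'K': array([[379.9483,   0.    , 258.1256],
       [  0.    , 379.9483, 191.2125],
       [  0.    ,   0.    ,   1.    ]]), 'origin': array([ 0.4692, -0.042 ,  1.5045]), 'rotation': array([[-0.007 , -0.9964,  0.0848],
       [-1.    ,  0.0069, -0.0016],
       [ 0.001 , -0.0848, -0.9964]])}
side {'K': array([[455.5864,   0.    , 260.2823],
       [  0.    , 455.5864, 182.4522],
       [  0.    ,   0.    ,   1.    ]]), 'origin': array([0.0269, 0.9753, 0.7161]), 'rotation': array([[-0.887 , -0.2103,  0.4111],
       [-0.4617,  0.4256, -0.7783],
       [-0.0113, -0.8801, -0.4746]])}
{'time_s': 0.1, 'joint_pos': array([-1.2526,  0.3139,  0.0451,  1.3036,  0.    ,  1.4312]), 'qvel': array([ 0.0004, -0.0024,  0.0026,  0.0015, -0.0004,  0.0006]), 'joint_torque': array([  0.0016, -48.1725,  29.9245,   0.0127,  -0.0002,   0.    ]), 'ee_pos': array([ 0.254 , -0.5154,  0.2385]), 'ee_rot': array([[ 0.897 ,  0.4419, -0.0005],
       [ 0.4419, -0.897 ,  0.0016],
       [ 0.0002, -0.0017, -1.    ]]), 'contact_force': array([-0.0327, -0.2088,  1.0348]), 'moment': array([ 0.0202, -0.0173,  
[... 2745 characters left out ...]
646, 0.0254]))]
terminal_box side [(array([255.7, 273.9]), 0.74, array([0.4425, 0.2184])), (array([171.5, 295.7]), 0.28, array([0.5778, 0.3717]))]
mug top [(array([374.8, 237.1]), 0.79, array([ 0.4128, -0.5022]))]
mug side [(array([356.3, 159.9]), 0.91, array([ 0.4146, -0.5063])), (array([201.7, 192.5]), 0.57, array([ 0.7837, -0.0563]))]
soap top [(array([142.7, 248.4]), 0.77, array([0.3751, 0.41  ]))]
soap side [(array([242.4, 341. ]), 0.63, array([0.3689, 0.4137]))]
screwdriver top [(array([258. , 146.7]), 0.76, array([ 0.7764, -0.0451])), (array([177.2, 228.4]), 0.42, array([0.4523, 0.2755]))]
screwdriver side []
tin top [(array([216. , 147.3]), 0.78, array([0.7751, 0.1235]))]
tin side []
```

```bash
python3 - <<'E'
import cv2
for n in('top','side'):
    im=cv2.imread(f'pics/{n}0.png')
    cv2.imwrite(f'pics/{n}0b.png',cv2.resize(im[110:300,110:400] if n=='top' else im[120:380,130:400],None,fx=2.7 if n=='top' else 2.2,fy=2.7 if n=='top' else 2.2,interpolation=cv2.INTER_CUBIC))
E
```

```text
(no output)
```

View pics/top0b.png

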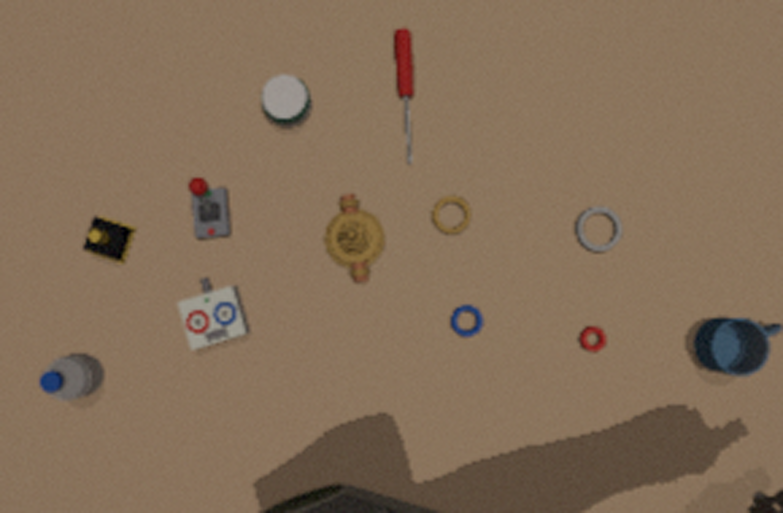

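View pics/side0b.png

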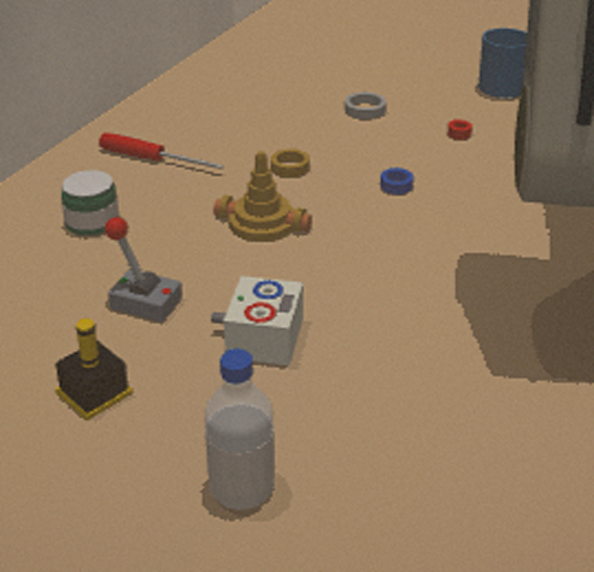

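```bash
cat > meas.py <<'E'
from h import *
np.set_printoptions(precision=4,suppress=True)
from scipy import ndimage
def blob(im,cond,near,r):
    hsv=cv2.cvtColor(cv2.GaussianBlur(im,(0,0),0.6),cv2.COLOR_RGB2HSV).astype(int)
    m=cond(hsv[...,0],hsv[...,1],hsv[...,2])
    yy,xx=np.mgrid[:384,:512]; m&=(np.hypot(xx-near[0],yy-near[1])<r)
    return m
red=lambda h,s,v:((h<6)|(h>172))&(s>120)&(v>50)
blue=lambda h,s,v:(h>95)&(h<130)&(s>110)&(v>35)
def ell(m):
    # outer contour ellipse at subpixel & centroid bbox
    m8=cv2.resize(m.astype(np.float32),None,fx=8,fy=8,interpolation=cv2.INTER_LINEAR)
    m8=(cv2.GaussianBlur(m8,(0,0),4)>.5).astype(np.uint8)
    cs,_=cv2.findContours(m8,cv2.RETR_EXTERNAL,cv2.CHAIN_APPROX_NONE)
    if not cs: return None
    c=max(cs,key=cv2.contourArea); e=cv2.fitEllipse(c)
    return (np.array(e[0])+.5)/8-.5, np.array(e[1])/8
E
python3 - <<'E'
from meas import *
t=cv2.imread('pics/top0.png')[:,:,::-1].copy(); s=cv2.imread('pics/side0.png')[:,:,::-1].copy()
def rep(nm,im,cam,cond,near,r,z):
    m=blob(im,cond,near,r); e=ell(m)
    print(nm,cam,m.sum(),e, at(cam,e[0],z)[:2] if e else '')
for nm,c,nt,ns,z in [('C',blue,(282,228),(308,203),.0125),('D',red,(329,236),(339,180),.0125),('redterm',red,(182,229),(249,262),.051),('blueterm',blue,(193,226),(252,251),.051),('tip',red,(183,178),(183,224),.092)]:
    rep(nm,t,'top',c,nt,11 if nm in 'CD' else 6,z); rep(nm,s,'side',c,ns,14 if nm in 'CD' else 11,z)
def big(im,x0,y0,w,h,f,fn): cv2.imwrite('pics/'+fn,cv2.resize(im[y0:y0+h,x0:x0+w],None,fx=f,fy=f,interpolation=cv2.INTER_NEAREST)[:,:,::-1])
big(t,140,165,130,80,6,'z1.png'); big(t,262,165,85,80,7,'z2.png')
big(s,150,170,130,95,6,'z3.png'); big(s,240,150,110,70,7,'z4.png')
E
```

```text
C top 30 (array([283.4505, 224.7733]), array([2.3663, 6.3187])) [ 0.4636 -0.1425]
C side 32 (array([307.9195, 200.7869]), array([4.4784, 9.2491])) [ 0.4535 -0.1389]
D top 49 (array([328.9699, 234.9699]), array([8.861, 9.275])) [ 0.4227 -0.3197]
D side 54 (array([338.3451, 177.6757]), array([6.8925, 9.9783])) [ 0.4205 -0.3224]
redterm top 6 (array([183.0652, 231.9934]), array([0.685 , 2.2335])) [0.4391 0.2423]
redterm side 50 (array([247.7382, 261.6302]), array([ 8.2094, 13.8578])) [0.45   0.2419]
blueterm top 0 None 
blueterm side 14 (array([246.2639, 252.0363]), array([1.3008, 3.7874])) [0.4709 0.2114]
tip top 31 (array([182.7692, 178.5191]), array([6.0138, 6.1517])) [0.6389 0.2374]
tip side 68 (array([182.0617, 222.9826]), array([8.9456, 9.6155])) [0.644  0.2263]
```

View pics/z1.png

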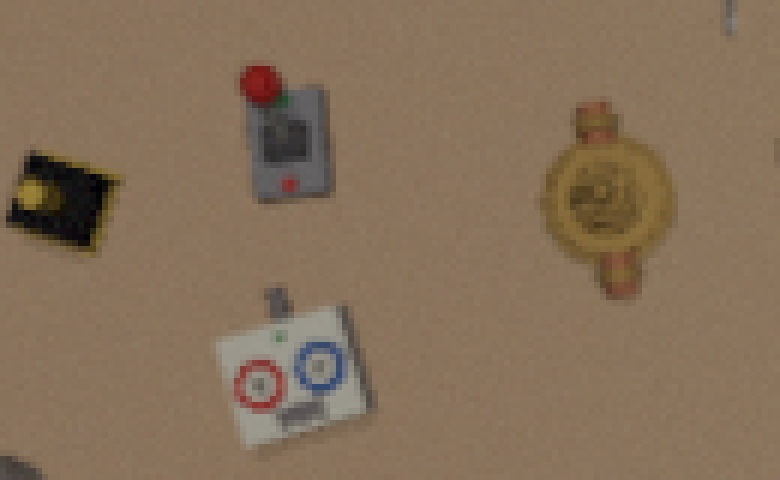

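View pics/z2.png

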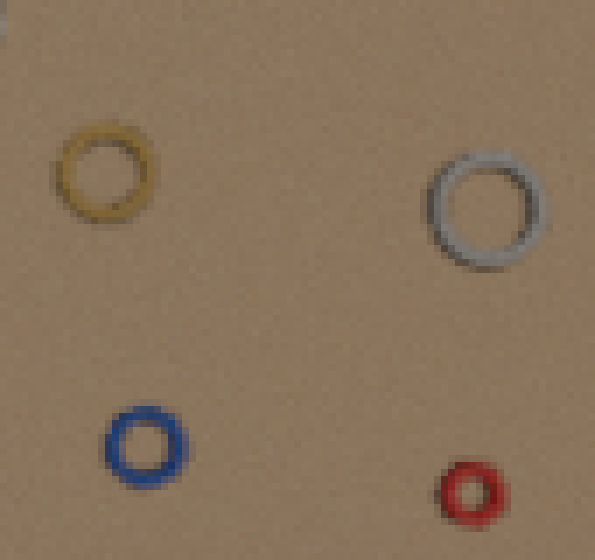

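View pics/z3.png

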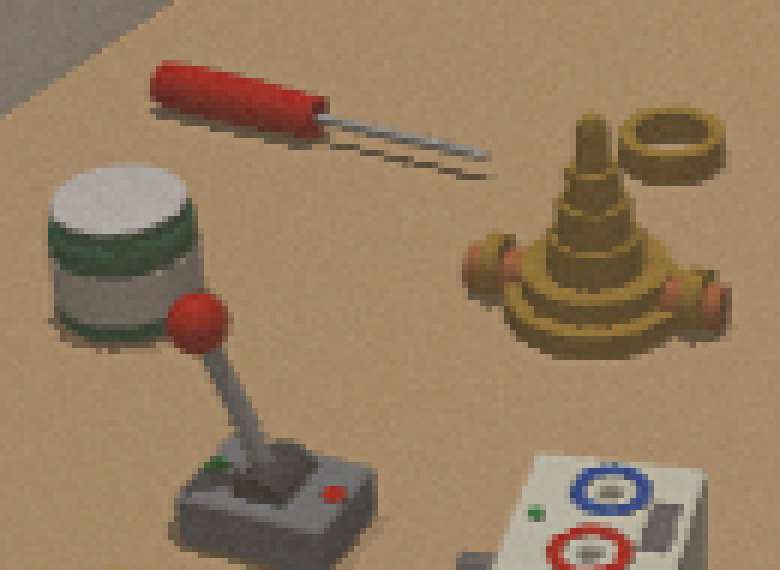

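View pics/z4.png

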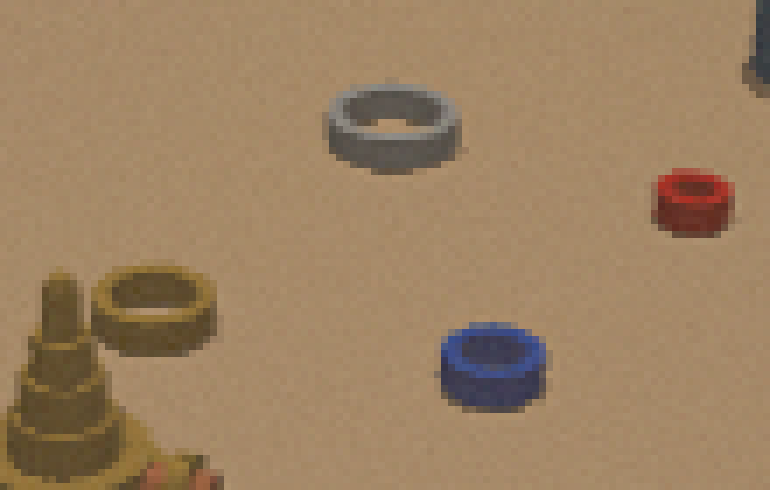

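```bash
cat > fit.py <<'E'
from meas import *
from scipy.optimize import minimize
th=np.linspace(0,2*np.pi,40)[:-1]
def circ(r,z,c=(0,0)): return np.c_[c[0]+r*np.cos(th),c[1]+r*np.sin(th),0*th+z]
def box(a,b,z0,z1,c=(0,0)): return np.array([[c[0]+i*a/2,c[1]+j*b/2,z] for i in(-1,1) for j in(-1,1) for z in(z0,z1)])
def cyl(r,z0,z1,c=(0,0)): return np.r_[circ(r,z0,c),circ(r,z1,c)]
def ring(od): return [cyl(od/2,0,.017)]
def xcyl(r,zc,x0,x1): return np.r_[[[x,r*np.cos(t),zc+r*np.sin(t)] for x in(x0,x1) for t in th]]
VALVE=[cyl(.044,0,.014),cyl(.036,.014,.025),cyl(.023,.025,.043),cyl(.018,.043,.061),cyl(.013,.061,.079),cyl(.008,.079,.098),np.r_[circ(.008,.098),circ(.004,.105)],xcyl(.011,.02,-.064,.064)]
def render(parts,pose,cam,S=4,win=None):
    x,y,a=pose;c,s=np.cos(a),np.sin(a);R=np.array([[c,-s,0],[s,c,0],[0,0,1]])
    x0,y0,w,h=win; m=np.zeros((h*S,w*S),np.uint8)
    for P in parts:
        Q=P@R.T+[x,y,0]
        px=np.array([proj(cam,q) for q in Q])
        hull=cv2.convexHull(((px-[x0,y0]+.5)*S*16-8).round().astype(np.int32))
        cv2.fillConvexPoly(m,hull,1,lineType=8,shift=4)
    return m.reshape(h,S,w,S).mean((1,3))
def objmask(im,win,thr=16,inner=None):
    x0,y0,w,h=win; L=cv2.cvtColor(cv2.GaussianBlur(im,(0,0),.5),cv2.COLOR_RGB2LAB).astype(float)[y0:y0+h,x0:x0+w]
    # bg: median of border
    b=np.r_[L[:2].reshape(-1,3),L[-2:].reshape(-1,3),L[:,:2].reshape(-1,3),L[:,-2:].reshape(-1,3)]
    d=np.linalg.norm((L-np.median(b,0))*[.6,1.5,1.5],axis=2)
    return d
def fit(parts,p0,ims,wins,yaw=False,thr=12):
    ds={}
    for cam in ims:
        d=objmask(ims[cam],wins[cam]); m=(d>thr).astype(np.uint8)
        # fill holes
        n=ndimage.binary_fill_holes(m); lab,k=ndimage.label(n)
        if k>1:
            sz=ndimage.sum(n,lab,range(1,k+1)); n=lab==1+np.argmax(sz)
        ds[cam]=n.astype(float)
    def cost(v):
        pose=(v[0],v[1],v[2]*10 if yaw else p0[2])
        return sum(np.abs(render(parts,pose,c,win=wins[c])-ds[c]).sum()/ds[c].sum() for c in ds)
    v0=[p0[0],p0[1]]+([p0[2]/10] if yaw else [])
    simp=[v0]+[list(np.array(v0)+np.eye(len(v0))[i]*(.008 if i<2 else .02)) for i in range(len(v0))]
    r=minimize(cost,v0,method='Nelder-Mead',options=dict(initial_simplex=simp,xatol=1e-4,fatol=1e-4,maxiter=120))
    return r.x,r.fun
def win(cam,p,rad): 
    u=proj(cam,p); return (int(u[0]-rad),int(u[1]-rad),2*rad,2*rad)
E
cat > run1.py <<'E'
from fit import *
t=cv2.imread('pics/top0.png')[:,:,::-1].copy(); s=cv2.imread('pics/side0.png')[:,:,::-1].copy()
I=dict(top=t,side=s)
for nm,od,p in [('A',.066,(.568,-.326)),('B',.056,(.600,-.112)),('C',.046,(.452,-.143)),('D',.036,(.42,-.325))]:
  for cams in (['top'],['side'],['top','side']):
    if nm=='B' and 'side' in cams and 0: continue
    r=fit(ring(od),(p[0],p[1],0),{c:I[c] for c in cams},{c:win(c,(p[0],p[1],.0),14 if c=='top' else (14 if nm!='B' else 13)) for c in cams})
    print(nm,cams,r)
for cams in (['top'],['side'],['top','side']):
  for a in(-.2,.2):
    r=fit(VALVE,(.567,.02,a),{c:I[c] for c in cams},{c:win(c,(.567,.02,.02 if c=='top' else .04),26 if c=='top' else 28) for c in cams},yaw=True)
    print('valve',cams,r)
E
python3 run1.py
```

```text
Traceback (most recent call last):
  File "run1.py", line 7, in <module>
    r=fit(ring(od),(p[0],p[1],0),{c:I[c] for c in cams},{c:win(c,(p[0],p[1],.0),14 if c=='top' else (14 if nm!='B' else 13)) for c in cams})
  File "fit.py", line 39, in fit
    r=minimize(cost,v0,method='Nelder-Mead',options=dict(initial_simplex=simp,xatol=1e-4,fatol=1e-4,maxiter=120))
  File "fit.py", line 36, in cost
    return sum(np.abs(render(parts,pose,c,win=wins[c])-ds[c]).sum()/ds[c].sum() for c in ds)
  File "fit.py", line 36, in <genexpr>
    return sum(np.abs(render(parts,pose,c,win=wins[c])-ds[c]).sum()/ds[c].sum() for c in ds)
                      ~~~~~~^^^^^^^^^^^^^^^^^^^^^^^^^^
  File "fit.py", line 15, in render
    px=np.array([proj(cam,q) for q in Q])
                 ~~~~^^^^^^^
  File "h.py", line 11, in proj
    c=eyes.calibration(n);K=np.array(c['K']);R=np.array(c['rotation']);o=np.array(c['origin'])
ValueError: time passes only in moves, steps and waits
```

```bash
python3 - <<'E'
from h import *
import pickle
pickle.dump({n:eyes.calibration(n) for n in('top','side')},open('cal.pkl','wb'))
print(readout.state()['time_s'])
E
python3 - <<'E'
s=open('h.py').read().replace("eyes.calibration(n)","CAL[n]").replace("def snap","import pickle,os\nCAL=pickle.load(open('cal.pkl','rb'))\ndef snap")
open('h.py','w').write(s)
f=open('fit.py').read().replace("px=np.array([proj(cam,q) for q in Q])","cc=CAL[cam];q=(Q-cc['origin'])@cc['rotation']@cc['K'].T;px=q[:,:2]/q[:,2:]")
open('fit.py','w').write(f)
E
python3 run1.py
```

```text
1.9
A ['top'] (array([ 0.5804, -0.3314]), np.float64(0.06540084388185655))
A ['side'] (array([ 0.5792, -0.3351]), np.float64(0.06307603686635944))
A ['top', 'side'] (array([ 0.5803, -0.3328]), np.float64(0.16756353419277062))
B ['top'] (array([ 0.6034, -0.1176]), np.float64(0.07900943396226415))
B ['side'] (array([ 0.6014, -0.1196]), np.float64(0.4466549295774648))
B ['top', 'side'] (array([ 0.6025, -0.1181]), np.float64(0.5427949774116396))
C ['top'] (array([ 0.4498, -0.1381]), np.float64(0.14246323529411764))
C ['side'] (array([ 0.4478, -0.1407]), np.float64(0.08074324324324324))
C ['top', 'side'] (array([ 0.449 , -0.1399]), np.float64(0.2612380763116057))
D ['top'] (array([ 0.4223, -0.3199]), np.float64(0.1592741935483871))
D ['side'] (array([ 0.4204, -0.3245]), np.float64(0.0866745283018868))
D ['top', 'side'] (array([ 0.4207, -0.322 ]), np.float64(0.31358414485696895))
valve ['top'] (array([0.5694, 0.0241, 0.0148]), np.float64(0.06987660944206009))
valve ['top'] (array([0.5695, 0.0242, 0.0138]), np.float64(0.06974248927038626))
valve ['side'] (array([0.5674, 0.0231, 0.0153]), np.float64(0.27331349206349204))
valve ['side'] (array([0.5675, 0.0228, 0.0158]), np.float64(0.273478835978836))
valve ['top', 'side'] (array([0.5686, 0.0232, 0.0162]), np.float64(0.35490964983990736))
valve ['top', 'side'] (array([0.5686, 0.0231, 0.0162]), np.float64(0.35386057936129467))
```

```bash
cat > run2.py <<'E'
from fit import *
t=cv2.imread('pics/top0.png')[:,:,::-1].copy(); s=cv2.imread('pics/side0.png')[:,:,::-1].copy()
I=dict(top=t,side=s)
lev=[box(.07,.05,0,.025),cyl(.013,.092,.092,(.0384,0)),np.r_[circ(.005,.022),circ(.005,.092,(.0384,0))]]
sph=np.array([[.0384+.013*np.cos(u)*np.cos(v),.013*np.sin(u)*np.cos(v),.092+.013*np.sin(v)] for u in th for v in np.linspace(-1.5,1.5,9)])
lev[1]=sph
hold=[box(.056,.056,0,.006),box(.05,.05,0,.04),cyl(.009,.04,.09)]
tb=[box(.07,.08,0,.05)]
for nm,parts,p,rt,rs,zt,zs in [('lev',lev,(.61,.225,.1),17,24,.04,.05),('hold',hold,(.577,.372,-.3),14,24,.04,.05),('tbox',tb,(.452,.225,.2),16,20,.03,.03)]:
  for cams in (['top'],['side'],['top','side']):
   for da in (0,.25):
    r=fit(parts,(p[0],p[1],p[2]+da),{c:I[c] for c in cams},{c:win(c,(p[0],p[1],zt if c=='top' else zs),rt if c=='top' else rs) for c in cams},yaw=True)
    print(nm,cams,r)
E
python3 run2.py
python3 - <<'E'
from h import *
t=cv2.imread('pics/top0.png'); s=cv2.imread('pics/side0.png')
f=8
cv2.imwrite('pics/y1.png',np.hstack([cv2.resize(t[170:230,130:180],None,fx=f,fy=f,interpolation=0),cv2.resize(s[250:310,150:200],None,fx=f,fy=f,interpolation=0)]))
cv2.imwrite('pics/y2.png',np.hstack([cv2.resize(t[205:250,165:215],None,fx=f,fy=f,interpolation=0),cv2.resize(s[235:280,225:275],None,fx=f,fy=f,interpolation=0)]))
E
```

```text
lev ['top'] (array([0.6075, 0.2321, 0.0108]), np.float64(0.10213926174496644))
lev ['top'] (array([0.607 , 0.2319, 0.0122]), np.float64(0.10109060402684564))
lev ['side'] (array([ 0.6068,  0.2297, -0.0066]), np.float64(0.20403780068728522))
lev ['side'] (array([ 0.6068,  0.23  , -0.0079]), np.float64(0.20375143184421535))
lev ['top', 'side'] (array([0.6065, 0.2314, 0.0095]), np.float64(0.36300301936545276))
lev ['top', 'side'] (array([0.6065, 0.2316, 0.0095]), np.float64(0.3636110726723402))
hold ['top'] (array([ 0.5714,  0.3807, -0.0309]), np.float64(0.07071713147410359))
hold ['top'] (array([ 0.5712,  0.3808, -0.0312]), np.float64(0.06897410358565736))
hold ['side'] (array([ 0.5707,  0.3768, -0.0311]), np.float64(0.03632858837485172))
hold ['side'] (array([ 0.5707,  0.3769, -0.0309]), np.float64(0.0361061684460261))
hold ['top', 'side'] (array([ 0.5704,  0.3785, -0.0304]), np.float64(0.15530729986341701))
hold ['top', 'side'] (array([ 0.5705,  0.3784, -0.0297]), np.float64(0.15926625644515652))
tbox ['top'] (array([0.4579, 0.2243, 0.0292]), np.float64(0.09271523178807947))
tbox ['top'] (array([0.4578, 0.2242, 0.0288]), np.float64(0.09340507726269316))
tbox ['side'] (array([0.456 , 0.2221, 0.027 ]), np.float64(0.041434817170111285))
tbox ['side'] (array([0.4557, 0.2226, 0.0275]), np.float64(0.04034181240063593))
tbox ['top', 'side'] (array([0.4566, 0.2238, 0.0276]), np.float64(0.15924726343016177))
tbox ['top', 'side'] (array([0.4569, 0.2235, 0.0271]), np.float64(0.1574318401962539))
```

View pics/y1.png

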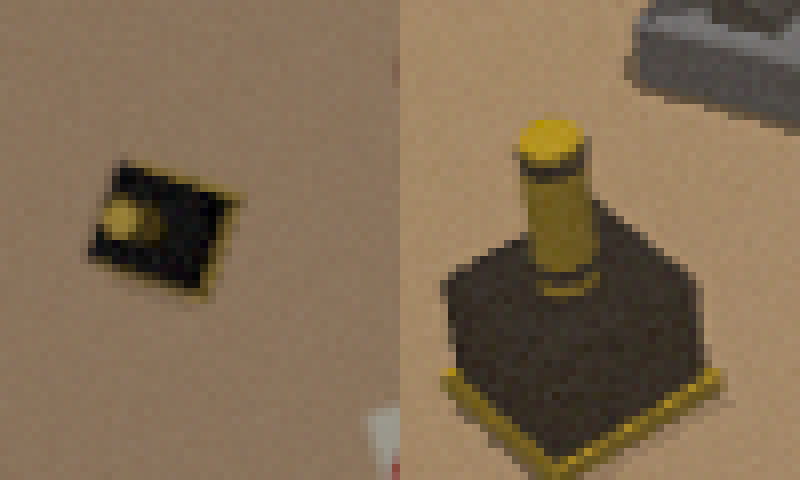

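View pics/y2.png

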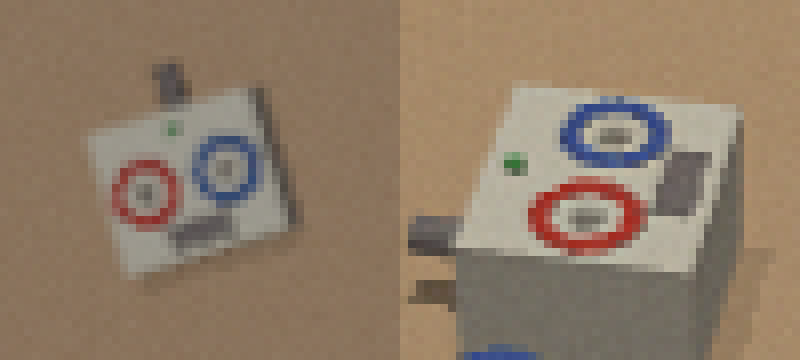

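```bash
python3 - <<'E'
from h import *
for n,t,s,z in [('probe top',(144.75,196.75),(168.6,267),.09),('red',(182.9,228.6),(248,261.5),.05),('blue',(193,225.4),(251.4,251.1),.05),('tip',(182.77,178.52),(182.06,222.98),.092)]:
    print(n,at('top',t,z).round(4),at('side',s,z).round(4))
E
```

```text
probe top [0.5716 0.3789 0.09  ] [0.5693 0.378  0.09  ]
red [0.4519 0.2433 0.05  ] [0.4503 0.2401 0.05  ]
blue [0.4638 0.2049 0.05  ] [0.4623 0.2014 0.05  ]
tip [0.6389 0.2373 0.092 ] [0.644  0.2263 0.092 ]
```

```bash
python3 - <<'E'
from h import *
def tri(t,s):
    o1,d1=ray('top',t);o2,d2=ray('side',s)
    A=np.c_[d1,-d2];k=np.linalg.lstsq(A,o2-o1,rcond=None)[0]
    return o1+d1*k[0],o2+d2*k[1]
for a in [((182.77,178.52),(182.06,222.98)),((144.75,196.75),(168.6,267)),((182.9,228.6),(248,261.5)),((193,225.4),(251.4,251.1))]: print(tri(*a))
for y in np.array([[.607,.232,.1],[.607,.230,.0],[.607,.230,-.07]]):
    c,s=np.cos(y[2]),np.sin(y[2]); p=[y[0]+.0384*c,y[1]+.0384*s,.092]; print(proj('top',p),proj('side',p))
    # red & green dots of base at +-.03
    for d in(-.03,.03): p=[y[0]+d*c,y[1]+d*s,.025]; print('  ',proj('top',p),proj('side',p))
E
```

```text
(array([0.63797293, 0.23584254, 0.09960945]), array([0.63674319, 0.23507843, 0.09931057]))
(array([0.57163687, 0.37884388, 0.09010249]), array([0.56961858, 0.37756384, 0.08957539]))
(array([0.45192793, 0.24294226, 0.05166435]), array([0.44941653, 0.24169116, 0.05144877]))
(array([0.4637887 , 0.20458129, 0.05184066]), array([0.4612298 , 0.20331803, 0.05163569]))
[183.19124238 176.83913363] [179.3561281  224.76410853]
   [188.1279871  196.24828093] [205.80586533 252.67261094]
   [186.72985482 181.05233362] [184.76423372 247.51559217]
[184.75097736 176.7776258 ] [180.7035692 223.5744441]
   [187.87264421 196.28834005] [205.63458468 252.90713382]
   [188.00600745 181.00559597] [185.87592993 246.44573559]
[185.46861415 176.79770422] [181.38007916 223.04809867]
   [187.3350356  196.27326017] [205.14135414 253.35984483]
   [188.5417812  181.02059428] [186.38460412 246.0128231 ]
```

```bash
cat > go.py <<'E'
import sys
from h import *
from scipy.spatial.transform import Rotation as Ro
def rel(p,ya,st=None):
    st=st or readout.state();R=st['ee_rot'];P=st['ee_pos']
    y=np.array([np.cos(ya),np.sin(ya),0]);z=np.array([0,0,-1.]);x=np.cross(y,z)
    T=np.c_[x,y,z]
    y2=-y;T2=np.c_[-x,y2,z]
    out=[]
    for TT in(T,T2):
        out.append(Ro.from_matrix(R.T@TT).as_rotvec())
    t=(R.T@(np.array(p)-P))*100
    return t,out
if __name__=='__main__':
    a=list(map(float,sys.argv[1:]))
    st=readout.state();print('t',round(st['time_s'],2),'pos',st['ee_pos'].round(4),'yaw_y',round(float(np.arctan2(st['ee_rot'][1,1],st['ee_rot'][0,1])),3),'q',st['joint_pos'].round(2),'F',st['contact_force'].round(1),'open',round(st['opening']*100,2))
    for i in range(0,len(a),4):
        t,o=rel(a[i:i+3],a[i+3],st);print(a[i:i+4],t.round(2),'|',o[0].round(3),'|',o[1].round(3))
E
python3 go.py .6375 .2355 .24 .08 .6375 .2355 .083 .08
```

```text
t 1.9 pos [ 0.2541 -0.5159  0.2393] yaw_y -1.113 q [-1.25  0.31  0.05  1.3   0.    1.43] F [-1.   0.2  0.2] open 8.58
[0.6375, 0.2355, 0.24, 0.08] [ 67.6  -50.46  -0.08] | [ 0.     0.    -1.193] | [ 0.    -0.     1.949]
[0.6375, 0.2355, 0.083, 0.08] [ 67.6  -50.46  15.62] | [ 0.     0.    -1.193] | [ 0.    -0.     1.949]
```

Emit:
{"fn": "apply_moves", "kwargs": {
  "steps": [
    [5.0,[4,-3,0],[0,0,-0.07]],
    [5.0,[8,-6,0],[0,0,-0.15]],
    [5.0,[12,-9,0],[0,0,-0.25]],
    [5.0,[16,-12,0],[0,0,-0.35]],
    [5.0,[20,-15,0],[0,0,-0.45]],
    [5.0,[24,-18,0],[0,0,-0.55]],
    [5.0,[28,-21,0],[0,0,-0.65]],
    [5.0,[32,-24,0],[0,0,-0.75]],
    [5.0,[36,-27,0],[0,0,-0.85]],
    [5.0,[40,-30,0],[0,0,-0.95]]
  ]
}}

```text
time_s: 2.9
ee_pos: [0.481, -0.068, 0.2396]
ee_rot: [[0.158, 0.987, 0.001], [0.987, -0.158, -0.0], [-0.0, 0.001, -1.0]]
contact_force: [0.6, -0.2, 0.1]
opening: 0.0503
```

```bash
python3 go.py .6375 .2355 .24 .08 .6375 .2355 .083 .08
```

```text
t 2.9 pos [ 0.481  -0.068   0.2396] yaw_y -0.159 q [-0.31  0.14 -0.18  1.25 -0.    1.42] F [ 0.6 -0.2  0.1] open 5.03
[0.6375, 0.2355, 0.24, 0.08] [ 3.244e+01  1.065e+01 -3.000e-02] | [ 0.001  0.    -0.239] | [ 1.000e-03 -1.000e-03  2.903e+00]
[0.6375, 0.2355, 0.083, 0.08] [32.44 10.63 15.67] | [ 0.001  0.    -0.239] | [ 1.000e-03 -1.000e-03  2.903e+00]
```

Emit:
{"fn": "apply_moves", "kwargs": {
  "steps": [
    [5.0,[5,1.6,0],[0,0,-0.05]],
    [5.0,[9.5,3.1,0],[0,0,-0.1]],
    [5.0,[14,4.6,0],[0,0,-0.14]],
    [5.0,[18.5,6.1,0],[0,0,-0.18]],
    [5.0,[23,7.5,0],[0,0,-0.22]],
    [5.0,[27.5,9,0],[0,0,-0.24]],
    [5.0,[30.5,10,0],[0,0,-0.24]],
    [5.0,[32.4,10.6,0],[0,0,-0.24]],
    [5.0,[32.4,10.6,0],[0,0,-0.24]],
    [5.0,[32.4,10.6,5],[0,0,-0.24]]
  ]
}}

```text
time_s: 3.9
ee_pos: [0.6414, 0.2365, 0.1964]
ee_rot: [[-0.082, 0.997, 0.015], [0.997, 0.082, 0.002], [0.001, 0.015, -1.0]]
contact_force: [2.4, 0.2, -0.2]
opening: 0.0499
```

```bash
python3 go.py .6375 .2355 .24 .08 .6375 .2355 .083 .08 .567 .23 .085 .08
python3 -c "
from h import *
a=snap('top','a1.png');b=snap('side','a1s.png')
cv2.imwrite('pics/a1c.png',np.hstack([cv2.resize(a[140:220,140:240],None,fx=4,fy=4),cv2.resize(b[180:260,140:240],None,fx=4,fy=4)])[:,:,::-1])"
```

```text
t 3.9 pos [0.6414 0.2365 0.1964] yaw_y 0.082 q [ 0.24  0.53  0.27  1.3  -0.    1.73] F [ 2.4  0.2 -0.2] open 4.99
[0.6375, 0.2355, 0.24, 0.08] [-0.06 -0.33 -4.36] | [ 0.015 -0.001  0.002] | [ 2.000e-03  2.300e-02 -3.139e+00]
[0.6375, 0.2355, 0.083, 0.08] [-0.08 -0.56 11.33] | [ 0.015 -0.001  0.002] | [ 2.000e-03  2.300e-02 -3.139e+00]
[0.567, 0.23, 0.085, 0.08] [-0.05 -7.63 11.03] | [ 0.015 -0.001  0.002] | [ 2.000e-03  2.300e-02 -3.139e+00]
```

View pics/a1c.png

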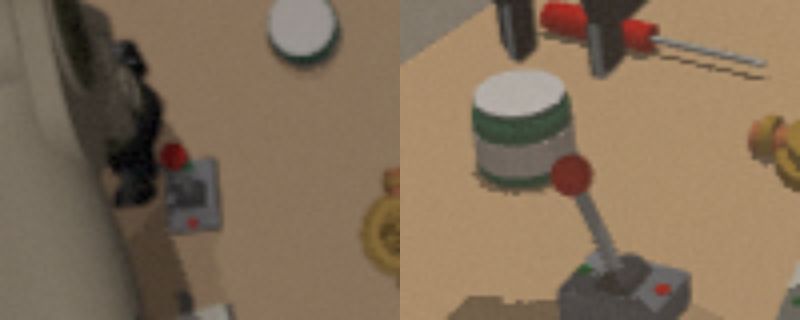

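Emit:
{"fn": "apply_moves", "kwargs": {
  "steps": [
    [5.0,[0,-0.4,4],[0.015,0,0]],
    [5.0,[0,-0.5,8],[0.015,0,0]],
    [5.0,[-0.1,-0.6,11.3],[0.015,0,0]],
    [5.0,[-0.1,-0.6,11.3],[0.015,0,0]],
    [3.2,[-0.1,-0.6,11.3],[0.015,0,0]],
    [3.2,[-0.1,-0.6,11.3],[0.015,0,0]],
    [3.2,[-0.1,-0.6,11.3],[0.015,0,0]]
  ]
}}

```text
time_s: 4.7
ee_pos: [0.6257, 0.2315, 0.0718]
ee_rot: [[-0.081, 0.996, -0.024], [0.997, 0.08, -0.005], [-0.003, -0.025, -1.0]]
contact_force: [2.4, -0.0, 0.5]
opening: 0.0321
```

```bash
python3 go.py .60 .232 .088 .08 .567 .229 .085 .08
python3 -c "
from h import *
a=snap('top','a2.png');b=snap('side','a2s.png')
cv2.imwrite('pics/a2c.png',np.hstack([cv2.resize(a[140:220,140:240],None,fx=4,fy=4),cv2.resize(b[180:260,140:240],None,fx=4,fy=4)])[:,:,::-1])"
```

```text
t 4.7 pos [0.6257 0.2315 0.0718] yaw_y 0.081 q [0.23 0.6  0.07 1.07 0.   1.72] F [ 2.4 -0.   0.5] open 3.21
[0.6, 0.232, 0.088, 0.08] [ 0.25 -2.59 -1.55] | [-0.025  0.003  0.001] | [-0.004 -0.039 -3.141]
[0.567, 0.229, 0.085, 0.08] [ 0.22 -5.9  -1.17] | [-0.025  0.003  0.001] | [-0.004 -0.039 -3.141]
```

View pics/a2c.png

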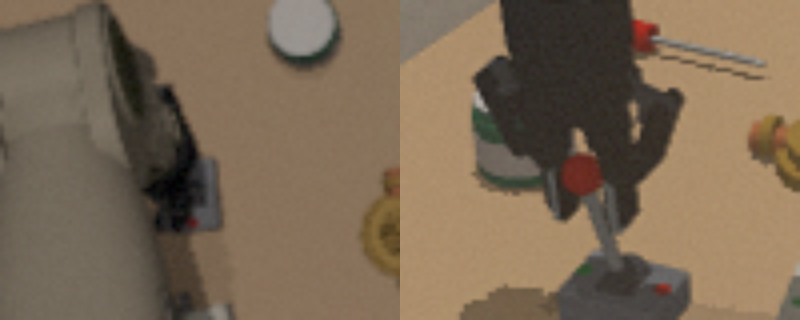

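```bash
python3 go.py .60 .232 .085 .08 .567 .229 .083 .08
```

```text
t 4.8 pos [0.6255 0.2315 0.0711] yaw_y 0.081 q [0.23 0.6  0.07 1.07 0.   1.72] F [1.7 0.3 1.4] open 3.18
[0.6, 0.232, 0.085, 0.08] [ 0.25 -2.57 -1.33] | [-0.025  0.003  0.001] | [-0.004 -0.039 -3.141]
[0.567, 0.229, 0.083, 0.08] [ 0.21 -5.88 -1.04] | [-0.025  0.003  0.001] | [-0.004 -0.039 -3.141]
```

Emit:
{"fn": "apply_moves", "kwargs": {
  "steps": [
    [3.2,[0.1,-1,-0.8],[-0.025,0,0]],
    [3.2,[0.2,-2,-1.2],[-0.025,0,0]],
    [3.2,[0.2,-3,-1.2],[-0.025,0,0]],
    [3.2,[0.2,-4,-1.2],[-0.025,0,0]],
    [3.2,[0.2,-5,-1],[-0.025,0,0]],
    [3.2,[0.2,-5.9,-1],[-0.025,0,0]],
    [3.2,[0.2,-5.9,-1],[-0.025,0,0]],
    [3.2,[0.2,-5.9,-1],[-0.025,0,0]]
  ]
}}

```text
time_s: 5.6
ee_pos: [0.5669, 0.229, 0.0831]
ee_rot: [[-0.081, 0.997, 0.001], [0.997, 0.081, -0.002], [-0.002, 0.001, -1.0]]
contact_force: [1.5, -0.0, 1.6]
opening: 0.0321
```

```bash

python3 -c "
from h import *
a=snap('top','a3.png');b=snap('side','a3s.png')
cv2.imwrite('pics/a3c.png',np.hstack([cv2.resize(a[140:220,140:240],None,fx=4,fy=4),cv2.resize(b[180:260,140:240],None,fx=4,fy=4)])[:,:,::-1])";python3 go.py .567 .229 .083 .08
```

```text
t 5.7 pos [0.567  0.229  0.0829] yaw_y 0.081 q [ 0.25  0.47 -0.12  0.99 -0.    1.74] F [ 0.5 -0.   3.9] open 3.2
[0.567, 0.229, 0.083, 0.08] [ 0.    0.   -0.01] | [0.    0.002 0.001] | [-4.000e-03  1.000e-03 -3.141e+00]
```

View pics/a3c.png

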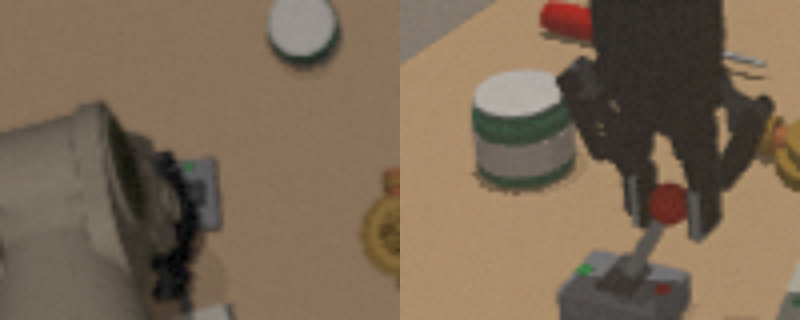

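Emit:
{"fn": "apply_moves", "kwargs": {
  "steps": [
    [3.2,[0,-0.2,0],[0,0,0]],
    [3.2,[0,-0.4,0],[0,0,0]],
    [3.2,[0,-0.4,0],[0,0,0]],
    [3.2,[0,-0.4,0],[0,0,0]]
  ]
}}

```text
time_s: 6.1
ee_pos: [0.5659, 0.2289, 0.0837]
ee_rot: [[-0.08, 0.997, 0.006], [0.997, 0.08, -0.002], [-0.002, 0.006, -1.0]]
contact_force: [7.3, 1.4, -0.1]
opening: 0.0323
```

Emit:
{"fn": "apply_moves", "kwargs": {
  "steps": [
    [3.2,[0,0.4,0],[0,0,0]],
    [5,[0,0.4,-2],[0,0,0]],
    [8.5,[0,0.4,-6],[0,0,0]],
    [8.5,[0,0,-10],[0,0,0]],
    [8.5,[-4.0,0,-12],[0,0,0]],
    [8.5,[-8.0,0,-12],[0,0,0]],
    [8.5,[-12.0,0,-12],[0,0,0]],
    [8.5,[-12.0,0,-12],[0,0,0]]
  ]
}}

```text
time_s: 6.9
ee_pos: [0.5741, 0.1054, 0.2033]
ee_rot: [[-0.075, 0.997, 0.003], [0.997, 0.075, -0.003], [-0.003, 0.003, -1.0]]
contact_force: [-0.8, -0.1, 0.0]
opening: 0.0849
```

```bash

python3 -c "
from h import *
a=snap('top','a4.png');b=snap('side','a4s.png')
cv2.imwrite('pics/a4c.png',np.hstack([cv2.resize(a[140:260,140:360],None,fx=3,fy=3)])[:,:,::-1])
cv2.imwrite('pics/a4d.png',np.hstack([cv2.resize(b[140:300,140:350],None,fx=3,fy=3)])[:,:,::-1])
";python3 go.py .58 -.333 .2 1.57 .58 -.333 .2 .16
```

```text
t 7.0 pos [0.5739 0.1086 0.2031] yaw_y 0.078 q [ 0.05  0.34 -0.    1.22 -0.    1.54] F [-0.4 -0.4  0.3] open 8.53
[0.58, -0.333, 0.2, 1.57] [-44.07  -2.83   0.37] | [ 1.000e-03  3.000e-03 -1.492e+00] | [ 3.00e-03 -1.00e-03  1.65e+00]
[0.58, -0.333, 0.2, 0.16] [-44.07  -2.83   0.37] | [ 0.003  0.002 -0.082] | [ 3.00e-03 -4.00e-03  3.06e+00]
```

View pics/a4c.png

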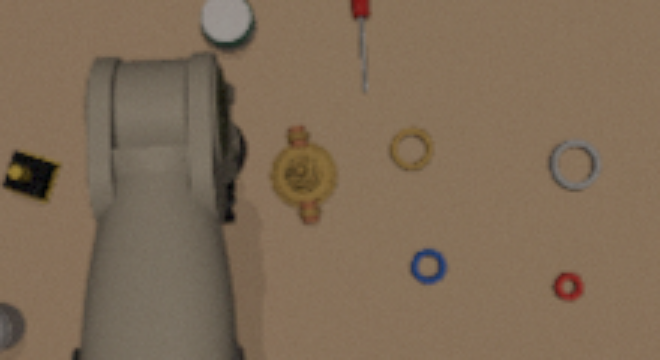

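View pics/a4d.png

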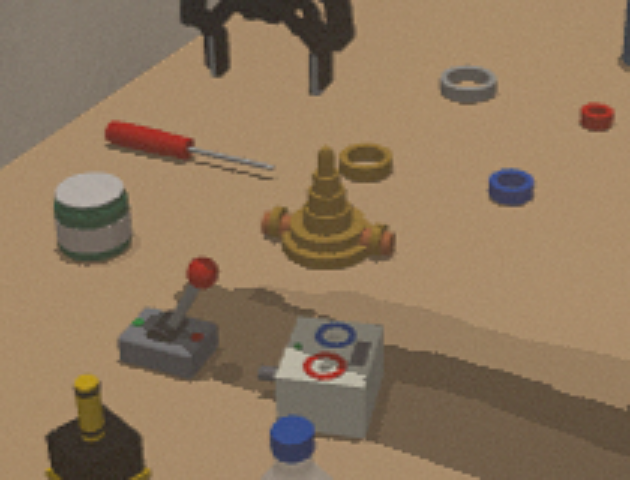

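Emit:
{"fn": "apply_moves", "kwargs": {
  "steps": [
    [8.5,[-4.5,-0.3,0],[0,0,-0.14]],
    [8.5,[-9,-0.6,0],[0,0,-0.28]],
    [8.5,[-13.5,-0.9,0],[0,0,-0.42]],
    [8.5,[-18,-1.2,0],[0,0,-0.56]],
    [8.5,[-22.5,-1.5,0],[0,0,-0.7]],
    [8.5,[-27,-1.8,0],[0,0,-0.84]],
    [8.5,[-31.5,-2.1,0],[0,0,-0.98]],
    [8.5,[-36,-2.4,0],[0,0,-1.12]],
    [8.5,[-40.5,-2.6,0],[0,0,-1.26]],
    [8.5,[-44,-2.8,0],[0,0,-1.4]]
  ]
}}

```text
time_s: 8.0
ee_pos: [0.5804, -0.3331, 0.2027]
ee_rot: [[-0.996, 0.086, 0.002], [0.086, 0.996, -0.0], [-0.002, 0.0, -1.0]]
contact_force: [1.0, 1.0, -0.7]
opening: 0.0846
```

Emit:
{"fn": "apply_moves", "kwargs": {
  "steps": [
    [8.5,[0,0,0],[0,0,-0.12]],
    [8.5,[0,0,0],[0,0,-0.12]],
    [8.5,[0,0,0],[0,0,-0.12]]
  ]
}}

```text
time_s: 8.3
ee_pos: [0.5805, -0.3315, 0.2019]
ee_rot: [[-0.999, -0.032, 0.0], [-0.032, 0.999, 0.002], [-0.0, 0.002, -1.0]]
contact_force: [-0.1, 0.5, 0.4]
opening: 0.0846
```

```bash
python3 go.py .58 -.333 .05 1.6 .58 -.333 .02 1.6
```

```text
t 8.3 pos [ 0.5805 -0.3315  0.2019] yaw_y 1.603 q [-0.64  0.51  0.25  1.31  0.   -0.67] F [-0.1  0.5  0.4] open 8.46
[0.58, -0.333, 0.05, 1.6] [ 0.06 -0.18 15.19] | [0.002 0.    0.003] | [-0.000e+00  2.000e-03 -3.139e+00]
[0.58, -0.333, 0.02, 1.6] [ 0.06 -0.18 18.19] | [0.002 0.    0.003] | [-0.000e+00  2.000e-03 -3.139e+00]
```

Emit:
{"fn": "apply_moves", "kwargs": {
  "steps": [
    [8.5,[0.05,-0.2,4],[0,0,0]],
    [8.5,[0.05,-0.2,8],[0,0,0]],
    [8.5,[0.05,-0.2,12],[0,0,0]],
    [8.5,[0.05,-0.2,15.2],[0,0,0]],
    [8.5,[0.05,-0.2,15.2],[0,0,0]],
    [8.5,[0.05,-0.2,15.2],[0,0,0]]
  ]
}}

```text
time_s: 8.9
ee_pos: [0.5803, -0.3317, 0.0501]
ee_rot: [[-0.999, -0.033, -0.001], [-0.033, 0.999, 0.003], [0.001, 0.003, -1.0]]
contact_force: [0.2, -0.1, 1.1]
opening: 0.0853
```

```bash

python3 -c "
from h import *
a=snap('top','a5.png');b=snap('side','a5s.png')
cv2.imwrite('pics/a5c.png',np.hstack([cv2.resize(a[160:240,290:370],None,fx=5,fy=5),cv2.resize(b[120:200,255:335],None,fx=5,fy=5)])[:,:,::-1])
";python3 go.py .58 -.333 .01 1.6
```

```text
t 9.0 pos [ 0.5818 -0.3335  0.0525] yaw_y 1.603 q [-0.64  0.6   0.02  0.99  0.   -0.67] F [ 1.3 -0.6 -0.1] open 8.5
[0.58, -0.333, 0.01, 1.6] [0.19 0.06 4.25] | [-0.001  0.003  0.003] | [-5.000e-03 -1.000e-03 -3.138e+00]
```

View pics/a5c.png

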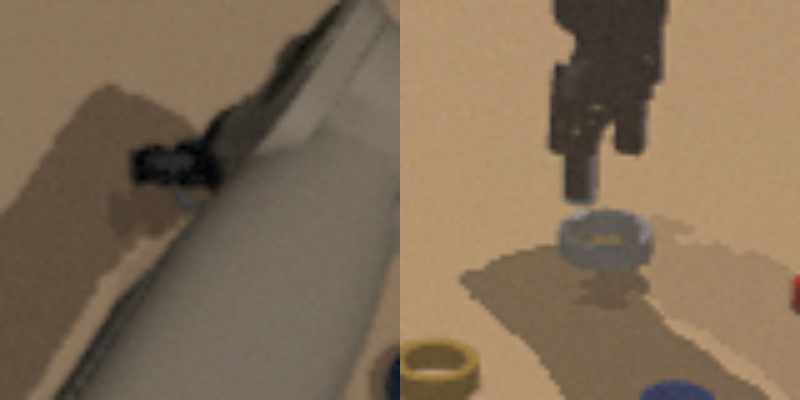

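```bash

python3 -c "
from h import *
for z in (.03,.04,.045,.05,.06): print(z,proj('side',[.582-.011,-.3335+.0425,z]),proj('side',[.582+.011,-.3335+.0425,z]),proj('side',[.582,-.3335+.05,z]))
for i in range(4): s=readout.state();print(s['time_s'],s['ee_pos'])
"
```

```text
0.03 [292.86134385 167.76659102] [286.91222694 166.48705513] [288.962001   168.01488865]
0.04 [292.92884184 165.10044662] [286.96098366 163.83263328] [289.0174516  165.34722249]
0.045 [292.96274811 163.76116238] [286.98547495 162.49927403] [289.04530621 164.00716846]
0.05 [292.99675987 162.417711  ] [287.010042   161.16179053] [289.07324756 162.66294131]
0.06 [293.06510186 159.7182288 ] [287.05940477 158.47437402] [289.12939212 159.96188941]
9.0 [ 0.58181392 -0.33350289  0.05251519]
9.0 [ 0.58181392 -0.33350289  0.05251519]
9.0 [ 0.58181392 -0.33350289  0.05251519]
9.0 [ 0.58181392 -0.33350289  0.05251519]
```

Emit:
{"fn": "apply_moves", "kwargs": {
  "steps": [
    [8.5,[0.2,0.05,2.5],[0,0,0]],
    [8.5,[0.2,0.05,4],[0,0,0]],
    [8.5,[0.2,0.05,4.6],[0,0,0]],
    [8.5,[0.2,0.05,4.65],[0,0,0]],
    [6,[0.2,0.05,4.65],[0,0,0]],
    [6,[0.2,0.05,4.65],[0,0,0]],
    [6,[0.2,0.05,4.65],[0,0,0]],
    [6,[0.2,0.05,4.65],[0,0,0]]
  ],
  "grip_force": 35
}}

```text
time_s: 9.8
ee_pos: [0.5807, -0.3337, 0.0075]
ee_rot: [[-0.999, -0.032, 0.005], [-0.032, 0.999, -0.002], [-0.005, -0.002, -1.0]]
contact_force: [-0.9, -0.1, 5.4]
opening: 0.0636
```

```bash
python3 go.py .58 -.333 .2 1.6
```

```text
t 9.8 pos [ 0.5807 -0.3337  0.0075] yaw_y 1.603 q [-0.64  0.63 -0.04  0.9   0.   -0.67] F [-0.9 -0.1  5.4] open 6.36
[0.58, -0.333, 0.2, 1.6] [ -0.03   0.03 -19.25] | [-0.002  0.005  0.003] | [-8.000e-03 -3.000e-03 -3.138e+00]
```

Emit:
{"fn": "apply_moves", "kwargs": {
  "steps": [
    [5.5,[0,0,0],[0,0,0]],
    [5.5,[0,0,-1],[0,0,0]],
    [5.5,[0,0,-3],[0,0,0]],
    [5.5,[0,0,-6],[0,0,0]],
    [5.5,[0,0,-10],[0,0,0]],
    [5.5,[0,0,-14],[0,0,0]],
    [5.5,[0,0,-15],[0,0,0]],
    [5.5,[0,0,-15],[0,0,0]]
  ]
}}

```text
time_s: 10.6
ee_pos: [0.581, -0.3342, 0.16]
ee_rot: [[-0.999, -0.032, 0.009], [-0.032, 0.999, -0.005], [-0.009, -0.005, -1.0]]
contact_force: [-0.1, 0.7, -2.1]
opening: 0.0635
```

```bash

python3 -c "
from h import *
a=snap('top','a6.png');b=snap('side','a6s.png')
cv2.imwrite('pics/a6c.png',np.hstack([cv2.resize(a[160:240,290:370],None,fx=5,fy=5),cv2.resize(b[80:160,255:335],None,fx=5,fy=5)])[:,:,::-1])
";python3 go.py .5685 .0235 .2 1.68
```

```text
t 10.7 pos [ 0.5793 -0.3329  0.156 ] yaw_y 1.603 q [-0.64  0.52  0.16  1.2   0.   -0.67] F [-0.5  0.3 -2.4] open 6.4
[0.5685, 0.0235, 0.2, 1.68] [-0.09 35.65 -4.43] | [-0.001  0.003 -0.077] | [5.000e-03 2.000e-03 3.065e+00]
```

View pics/a6c.png

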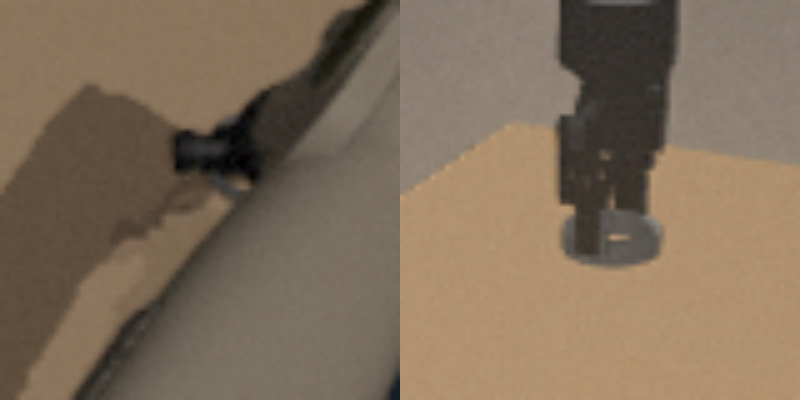

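Emit:
{"fn": "apply_moves", "kwargs": {
  "steps": [
    [5.5,[0,4,-2],[0,0,0]],
    [5.5,[0,8,-4.4],[0,0,0]],
    [5.5,[0,12.5,-4.4],[0,0,0]],
    [5.5,[0,17,-4.4],[0,0,-0.03]],
    [5.5,[0,21.5,-4.4],[0,0,-0.07]],
    [5.5,[0,26,-4.4],[0,0,-0.07]],
    [5.5,[-0.1,30.5,-4.4],[0,0,-0.07]],
    [5.5,[-0.1,34,-4.4],[0,0,-0.07]],
    [5.5,[-0.1,35.6,-4.4],[0,0,-0.07]],
    [5.5,[-0.1,35.6,-4.4],[0,0,-0.07]]
  ]
}}

```text
time_s: 11.7
ee_pos: [0.5672, 0.0251, 0.1976]
ee_rot: [[-0.994, -0.106, -0.001], [-0.106, 0.994, -0.0], [0.001, -0.0, -1.0]]
contact_force: [-0.4, -0.7, -2.1]
opening: 0.0635
```

```bash

python3 -c "
from h import *
a=snap('top','a7.png');b=snap('side','a7s.png')
cv2.imwrite('pics/a7c.png',np.hstack([cv2.resize(a[150:230,190:270],None,fx=5,fy=5),cv2.resize(b[120:240,210:290],None,fx=5,fy=5)[:600]][1:])[:,:,::-1])
";python3 go.py .5685 .0235 .13 1.68
```

```text
t 11.8 pos [0.568  0.0227 0.1982] yaw_y 1.674 q [-0.1   0.31 -0.05  1.2  -0.   -0.2 ] F [-0.2 -0.1 -1.6] open 6.39
[0.5685, 0.0235, 0.13, 1.68] [-0.05  0.09  6.82] | [-0.001  0.001 -0.006] | [1.000e-03 2.000e-03 3.135e+00]
```

View pics/a7c.png

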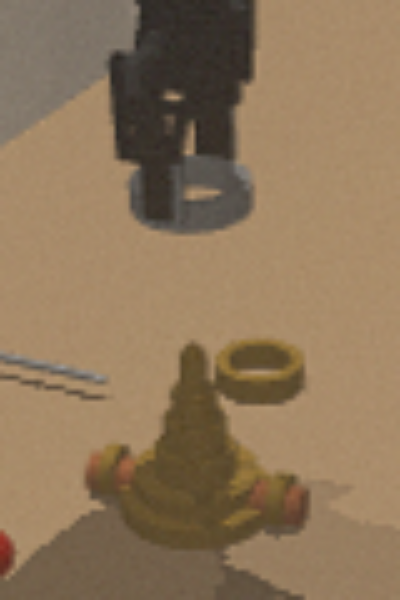

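```bash

python3 -c "
from fit import *
def ext(x,y,z):
    P=cyl(.033,0,.017)+[x,y,z]; px=np.array([proj('side',p) for p in P]);px=(px-[210,120]+.5)*5
    return px.min(0).round(0),px.max(0).round(0)
for dx,dy in((0,0),(.003,0),(-.003,0),(0,.003)):
  for z in (.1905,.194): print(dx,dy,z,ext(.568+dx,.0227+dy,z))
print((proj('side',[.5685,.0235,.105])-[210,120]+.5)*5)
"
```

```text
0 0 0.1905 (array([127., 154.]), array([251., 236.]))
0 0 0.194 (array([126., 148.]), array([251., 230.]))
0.003 0 0.1905 (array([122., 153.]), array([246., 235.]))
0.003 0 0.194 (array([121., 147.]), array([246., 229.]))
-0.003 0 0.1905 (array([131., 155.]), array([256., 237.]))
-0.003 0 0.194 (array([131., 149.]), array([256., 231.]))
0 0.003 0.1905 (array([124., 156.]), array([249., 238.]))
0 0.003 0.194 (array([123., 150.]), array([249., 232.]))
[191.9926 349.093 ]
```

Emit:
{"fn": "apply_moves", "kwargs": {
  "steps": [
    [5.5,[-0.15,0.1,2],[0,0,0]],
    [5.5,[-0.15,0.1,4],[0,0,0]],
    [5.5,[-0.15,0.1,6],[0,0,0]],
    [5.5,[-0.15,0.1,7.5],[0,0,0]],
    [5.5,[-0.15,0.1,9],[0,0,0]],
    [5.5,[-0.15,0.1,10.5],[0,0,0]],
    [5.5,[-0.15,0.1,12],[0,0,0]],
    [5.5,[-0.15,0.1,13],[0,0,0]],
    [5.5,[-0.15,0.1,13.5],[0,0,0]],
    [5.5,[-0.15,0.1,13.5],[0,0,0]]
  ]
}}

```text
time_s: 12.8
ee_pos: [0.5691, 0.0229, 0.0624]
ee_rot: [[-0.995, -0.101, -0.001], [-0.101, 0.995, -0.001], [0.001, -0.001, -1.0]]
contact_force: [-0.0, 0.1, -2.1]
opening: 0.0637
```

```bash

python3 -c "
from h import *
b=snap('side','a8s.png')
cv2.imwrite('pics/a8c.png',cv2.resize(b[140:240,200:300],None,fx=5,fy=5)[:,:,::-1])
";python3 go.py .5695 .0235 .05 1.68
```

```text
t 12.85 pos [0.5695 0.0231 0.0631] yaw_y 1.673 q [-0.1   0.42 -0.26  0.9  -0.   -0.2 ] F [ 0.9  0.  -1.3] open 6.34
[0.5695, 0.0235, 0.05, 1.68] [-0.    0.05  1.31] | [-0.001  0.    -0.007] | [1.000e-03 2.000e-03 3.134e+00]
```

View pics/a8c.png

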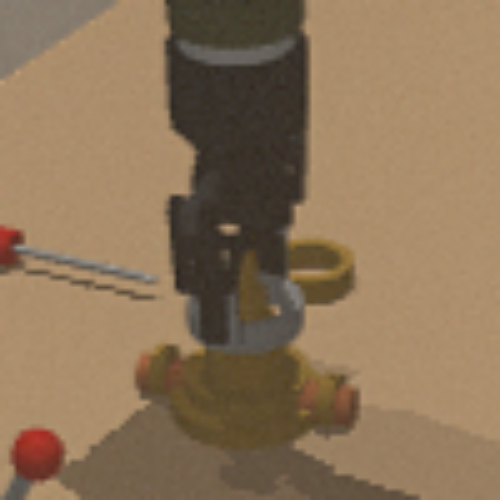

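Emit:
{"fn": "apply_moves", "kwargs": {
  "steps": [
    [5.5,[0,0,0.5],[0,0,0]],
    [5.5,[0,0,1.0],[0,0,0]],
    [5.5,[0,0,1.3],[0,0,0]],
    [5.5,[0,0,1.6],[0,0,0]],
    [5.5,[0,0,1.6],[0,0,0]]
  ]
}}

```text
time_s: 13.35
ee_pos: [0.5692, 0.0232, 0.0467]
ee_rot: [[-0.995, -0.102, -0.0], [-0.102, 0.995, -0.001], [0.0, -0.001, -1.0]]
contact_force: [-0.1, -0.6, -2.5]
opening: 0.0637
```

Emit:
{"fn": "apply_moves", "kwargs": {
  "steps": [
    [7.0,[0,0,0],[0,0,0]],
    [8.2,[0,0,0],[0,0,0]],
    [8.5,[0,0,0],[0,0,0]],
    [8.5,[0,0,-1],[0,0,0]],
    [8.5,[0,0,-4],[0,0,0]],
    [8.5,[0,0,-8],[0,0,0]],
    [8.5,[0,0,-12],[0,0,0]],
    [8.5,[0,0,-13],[0,0,0]]
  ]
}}

```text
time_s: 14.15
ee_pos: [0.572, 0.0231, 0.1827]
ee_rot: [[-0.995, -0.102, 0.009], [-0.102, 0.995, -0.002], [-0.008, -0.003, -1.0]]
contact_force: [0.0, 0.4, -0.2]
opening: 0.085
```

```bash
cat > see.py <<'E'
import sys
from h import *
f=sys.argv[1];cam=sys.argv[2];x,y,w,h,k=map(int,sys.argv[3:8])
b=snap(cam,f+'_full.png');cv2.imwrite('pics/'+f+'.png',cv2.resize(b[y:y+h,x:x+w],None,fx=k,fy=k,interpolation=cv2.INTER_NEAREST)[:,:,::-1])
E
python3 see.py b1 side 200 150 110 90 6; python3 see.py b1t top 140 130 220 130 3; python3 go.py .602 -.118 .17 1.6 
```

```text
t 14.25 pos [0.5709 0.0232 0.1797] yaw_y 1.673 q [-0.1   0.33 -0.08  1.16 -0.   -0.2 ] F [ 0.2 -0.2  0. ] open 8.51
[0.602, -0.118, 0.17, 1.6] [ -1.65 -14.36   1.01] | [-0.002  0.005  0.073] | [-8.000e-03 -3.000e-03 -3.069e+00]
```

View pics/b1.png

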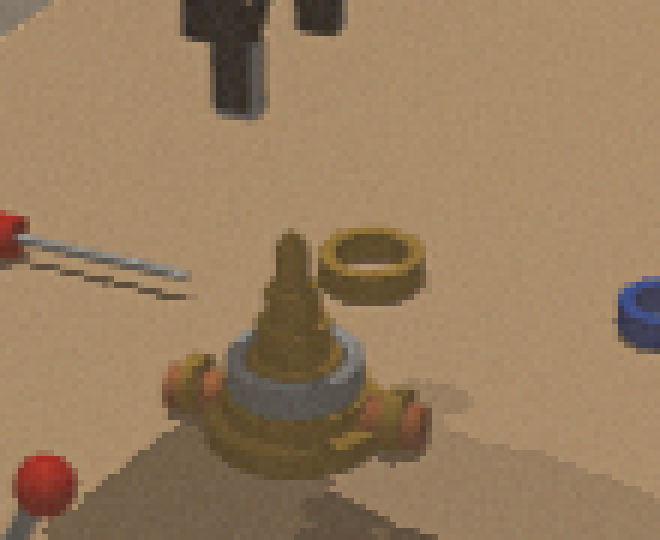

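View pics/b1t.png

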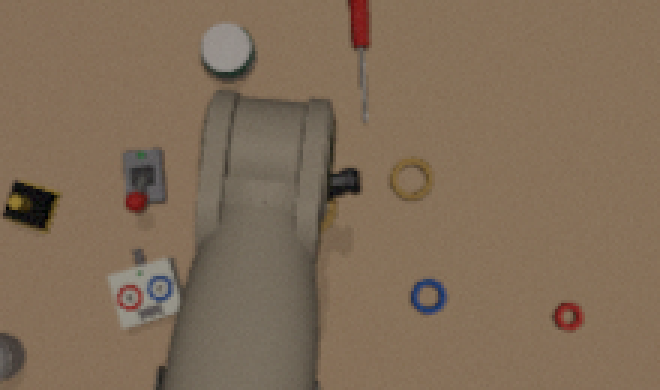

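```bash

python3 -c "
from fit import *
def ext(x,y,z):
    P=cyl(.033,0,.017)+[x,y,z]; px=np.array([proj('side',p) for p in P]);px=(px-[200,150]+.5)*6
    return px.min(0).round(0),px.max(0).round(0)
for z in (.025,.028,.031): print(z,ext(.5685,.0235,z))
"; python3 go.py .602 -.118 .17 1.6 .602 -.118 .01 1.6
```

```text
0.025 (array([223., 320.]), array([364., 425.]))
0.028 (array([223., 315.]), array([364., 419.]))
0.031 (array([223., 309.]), array([364., 414.]))
t 14.25 pos [0.5709 0.0232 0.1797] yaw_y 1.673 q [-0.1   0.33 -0.08  1.16 -0.   -0.2 ] F [ 0.2 -0.2  0. ] open 8.51
[0.602, -0.118, 0.17, 1.6] [ -1.65 -14.36   1.01] | [-0.002  0.005  0.073] | [-8.000e-03 -3.000e-03 -3.069e+00]
[0.602, -0.118, 0.01, 1.6] [ -1.57 -14.32  17.01] | [-0.002  0.005  0.073] | [-8.000e-03 -3.000e-03 -3.069e+00]
```

Emit:
{"fn": "apply_moves", "kwargs": {
  "steps": [
    [8.0,[-0.5,-4.5,0],[0,0,0.03]],
    [8.0,[-1,-9,0],[0,0,0.05]],
    [8.0,[-1.6,-13,1],[0,0,0.07]],
    [8.0,[-1.65,-14.4,3],[0,0,0.07]],
    [8.0,[-1.65,-14.4,7],[0,0,0.07]],
    [8.0,[-1.65,-14.4,11],[0,0,0.07]],
    [8.0,[-1.65,-14.4,11],[0,0,0.07]],
    [8.0,[-1.65,-14.4,11],[0,0,0.07]]
  ]
}}

```text
time_s: 15.05
ee_pos: [0.601, -0.118, 0.0688]
ee_rot: [[-0.999, -0.032, 0.001], [-0.032, 0.999, -0.0], [-0.001, -0.0, -1.0]]
contact_force: [-0.1, -0.6, 0.8]
opening: 0.0799
```

```bash
python3 see.py b2 side 200 120 110 110 5; python3 go.py .602 -.118 .006 1.6
```

```text
t 15.1 pos [ 0.6027 -0.1185  0.0707] yaw_y 1.603 q [-0.32  0.48 -0.13  0.95  0.   -0.36] F [ 0.7 -0.2  0. ] open 8.02
[0.602, -0.118, 0.006, 1.6] [0.1  0.06 6.46] | [-0.002  0.005  0.003] | [-8.000e-03 -3.000e-03 -3.138e+00]
```

View pics/b2.png

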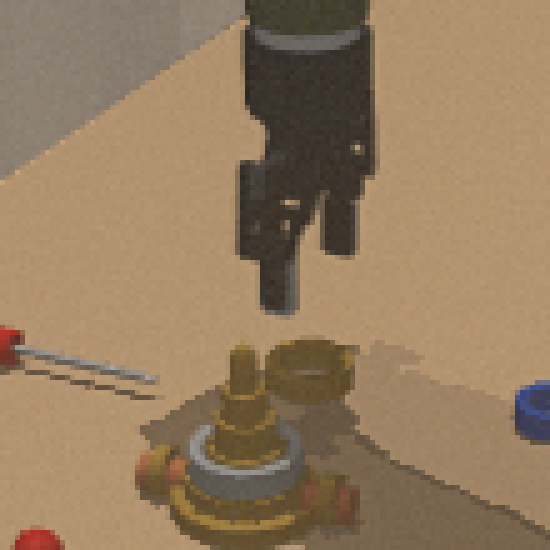

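Emit:
{"fn": "apply_moves", "kwargs": {
  "steps": [
    [8.0,[0.1,0.05,3.5],[0,0,0]],
    [8.0,[0.1,0.05,5.5],[0,0,0]],
    [8.0,[0.1,0.05,6.3],[0,0,0]],
    [8.0,[0.1,0.05,6.35],[0,0,0]],
    [5,[0.1,0.05,6.35],[0,0,0]],
    [5,[0.1,0.05,6.35],[0,0,0]],
    [5,[0.1,0.05,6.35],[0,0,0]],
    [5,[0.1,0.05,6.35],[0,0,0]],
    [4.5,[0.1,0.05,6.35],[0,0,0]]
  ],
  "grip_force": 35
}}

```text
time_s: 16.0
ee_pos: [0.6035, -0.1186, 0.0095]
ee_rot: [[-0.999, -0.032, 0.009], [-0.033, 0.999, -0.003], [-0.008, -0.003, -1.0]]
contact_force: [-1.4, 0.3, 5.3]
opening: 0.0538
```

Emit:
{"fn": "apply_moves", "kwargs": {
  "steps": [
    [4.5,[0,0,-0.7],[0,0,0]],
    [4.5,[0,0,-2],[0,0,0]],
    [4.5,[0,0,-5],[0,0,0]],
    [4.5,[0,0,-9],[0,0,0]],
    [4.5,[0,0,-13],[0,0,0]],
    [4.5,[0,0,-17],[0,0,0]],
    [4.5,[0,0,-19],[0,0,0]],
    [4.5,[0,0,-19],[0,0,0]]
  ]
}}

```text
time_s: 16.8
ee_pos: [0.604, -0.1187, 0.2048]
ee_rot: [[-0.999, -0.032, 0.017], [-0.033, 0.999, -0.006], [-0.016, -0.006, -1.0]]
contact_force: [-0.5, -1.3, -1.4]
opening: 0.0533
```

```bash
python3 see.py b3 side 200 80 110 130 4; python3 go.py .5685 .0235 .19 1.68
```

```text
t 16.85 pos [ 0.603  -0.1183  0.2019] yaw_y 1.603 q [-0.32  0.39  0.07  1.23  0.   -0.36] F [-0.1 -0.2 -2.2] open 5.35
[0.5685, 0.0235, 0.19, 1.68] [ 3.   14.29  1.09] | [-0.005  0.013 -0.077] | [0.019 0.008 3.065]
```

View pics/b3.png

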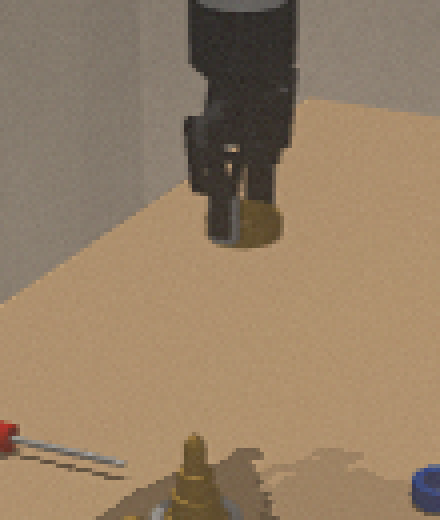

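```bash

python3 -c "
from fit import *
x,y=.603,-.1183
def ext(z):
    P=cyl(.028,0,.017)+[x,y,z]; px=np.array([proj('side',p) for p in P]);px=(px-[200,80]+.5)*4
    return px.min(0).round(0),px.max(0).round(0)
for z in (.186,.190,.194,.198): print(z,ext(z))
for z in (.184,.188,.192,.196,.2): print(z,((proj('side',[x,y+.028+.007,z])-[200,80]+.5)*4).round(0),((proj('side',[x-.011,y+.028,z])-[200,80]+.5)*4).round(0))
"
```

```text
0.186 (array([204., 213.]), array([281., 264.]))
0.19 (array([204., 208.]), array([281., 259.]))
0.194 (array([204., 203.]), array([281., 254.]))
0.198 (array([204., 197.]), array([281., 249.]))
0.184 [221. 268.] [239. 268.]
0.188 [220. 263.] [239. 262.]
0.192 [220. 258.] [238. 257.]
0.196 [220. 253.] [238. 252.]
0.2 [220. 248.] [238. 247.]
```

Emit:
{"fn": "apply_moves", "kwargs": {
  "steps": [
    [4.5,[0.8,4,0.3],[-0.003,0.006,-0.02]],
    [4.5,[1.6,8,0.6],[-0.005,0.013,-0.05]],
    [4.5,[2.4,12,0.9],[-0.005,0.013,-0.077]],
    [4.5,[2.95,14.3,1.1],[-0.005,0.013,-0.077]],
    [4.5,[2.95,14.3,1.1],[-0.005,0.013,-0.077]],
    [4.5,[2.95,14.3,1.1],[-0.005,0.013,-0.077]],
    [4.5,[2.95,14.3,1.1],[-0.005,0.013,-0.077]]
  ]
}}

```text
time_s: 17.55
ee_pos: [0.5688, 0.0229, 0.1889]
ee_rot: [[-0.994, -0.109, -0.002], [-0.109, 0.994, -0.0], [0.002, -0.0, -1.0]]
contact_force: [1.3, -0.1, -1.6]
opening: 0.0538
```

```bash
python3 see.py b4 side 200 110 110 130 4; python3 go.py .569 .0233 .1 1.68 .569 .0233 .054 1.68
```

```text
t 17.6 pos [0.5689 0.0226 0.1892] yaw_y 1.679 q [-0.1   0.32 -0.07  1.18 -0.   -0.21] F [ 0.   0.8 -0.9] open 5.35
[0.569, 0.0233, 0.1, 1.68] [-0.03  0.07  8.92] | [-0.    -0.001 -0.001] | [-2.000e-03  0.000e+00  3.141e+00]
[0.569, 0.0233, 0.054, 1.68] [-0.03  0.07 13.52] | [-0.    -0.001 -0.001] | [-2.000e-03  0.000e+00  3.141e+00]
```

View pics/b4.png

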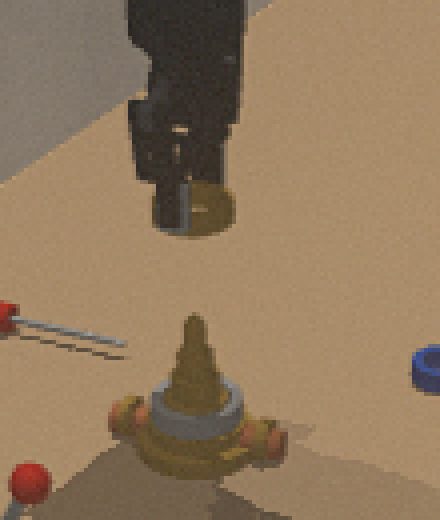

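Emit:
{"fn": "apply_moves", "kwargs": {
  "steps": [
    [4.5,[0,0.05,3],[0,0,0]],
    [4.5,[0,0.05,6],[0,0,0]],
    [4.5,[0,0.05,9],[0,0,0]],
    [4.5,[0,0.05,10.5],[0,0,0]],
    [4.5,[0,0.05,11.5],[0,0,0]],
    [4.5,[0,0.05,12.3],[0,0,0]],
    [4.5,[0,0.05,12.8],[0,0,0]],
    [4.5,[0,0.05,13.3],[0,0,0]],
    [4.5,[0,0.05,13.3],[0,0,0]]
  ]
}}

```text
time_s: 18.5
ee_pos: [0.5688, 0.023, 0.0561]
ee_rot: [[-0.994, -0.108, -0.001], [-0.108, 0.994, -0.0], [0.001, -0.0, -1.0]]
contact_force: [-0.1, -0.5, -1.5]
opening: 0.0537
```

```bash
python3 see.py b5 side 200 110 110 130 4
```

```text
(no output)
```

View pics/b5.png

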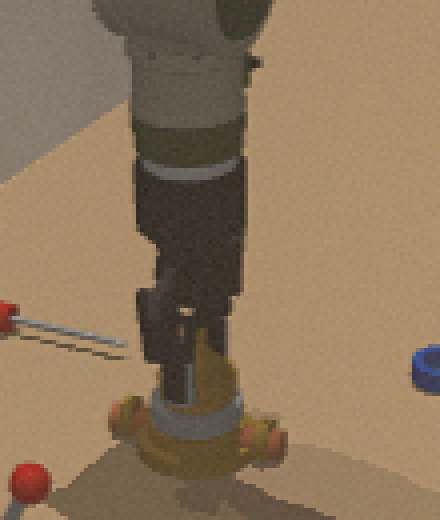

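Free of contact, ring B around the 36 mm section. Release and lift, then to ring C.

Emit:
{"fn": "apply_moves", "kwargs": {
  "steps": [
    [6.0,[0,0,0],[0,0,0]],
    [7.0,[0,0,0],[0,0,0]],
    [7.0,[0,0,0],[0,0,0]],
    [7.0,[0,0,-1],[0,0,0]],
    [7.0,[0,0,-4],[0,0,0]],
    [7.0,[0,0,-8],[0,0,0]],
    [7.0,[0,0,-12],[0,0,0]],
    [7.0,[0,0,-12],[0,0,0]]
  ]
}}

```text
time_s: 19.35
ee_pos: [0.5728, 0.0228, 0.1836]
ee_rot: [[-0.994, -0.108, 0.011], [-0.108, 0.994, -0.002], [-0.01, -0.003, -1.0]]
contact_force: [0.9, -0.7, -0.7]
opening: 0.0701
```

```bash
python3 see.py c1 side 200 140 140 100 5; python3 see.py c1t top 140 130 220 130 3; python3 go.py .449 -.1395 .175 1.6 .449 -.1395 .07 1.6
```

```text
t 19.45 pos [0.5701 0.023  0.1785] yaw_y 1.679 q [-0.1   0.33 -0.09  1.16 -0.   -0.21] F [-0.7 -0.1 -0.1] open 7.04
[0.449, -0.1395, 0.175, 1.6] [ 13.8  -14.85   0.33] | [-0.001  0.003  0.079] | [-4.000e-03 -2.000e-03 -3.063e+00]
[0.449, -0.1395, 0.07, 1.6] [ 13.83 -14.83  10.83] | [-0.001  0.003  0.079] | [-4.000e-03 -2.000e-03 -3.063e+00]
```

View pics/c1.png

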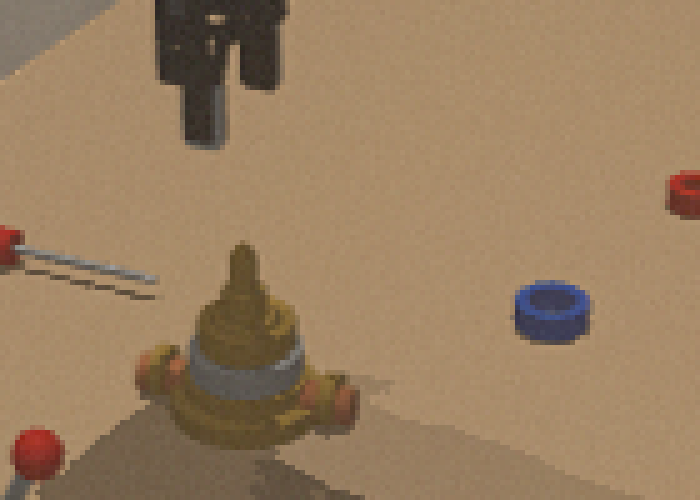

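View pics/c1t.png

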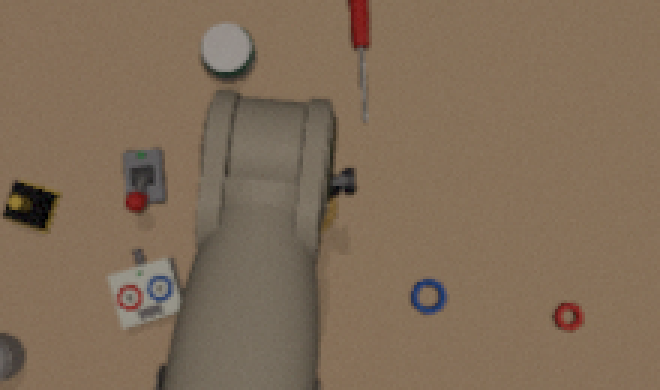

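Emit:
{"fn": "apply_moves", "kwargs": {
  "steps": [
    [7.0,[3.4,-3.6,0],[0,0,0.02]],
    [7.0,[6.8,-7.2,0],[0,0,0.04]],
    [7.0,[10.2,-10.8,1],[0,0,0.06]],
    [7.0,[13.4,-14,4],[0,0,0.08]],
    [7.0,[13.8,-14.8,8],[0,0,0.08]],
    [7.0,[13.8,-14.8,11],[0,0,0.08]],
    [7.0,[13.8,-14.8,11],[0,0,0.08]],
    [7.0,[13.8,-14.8,11],[0,0,0.08]]
  ]
}}

```text
time_s: 20.25
ee_pos: [0.4483, -0.1386, 0.0678]
ee_rot: [[-1.0, -0.028, 0.0], [-0.028, 1.0, 0.001], [-0.0, 0.0, -1.0]]
contact_force: [0.1, 0.6, -0.2]
opening: 0.0702
```

```bash
python3 see.py c2 side 240 120 110 110 5; python3 go.py .449 -.1395 .007 1.6
```

```text
t 20.3 pos [ 0.4496 -0.139   0.0689] yaw_y 1.6 q [-0.47  0.24 -0.5   0.83  0.   -0.5 ] F [-0.3 -0.3  0.3] open 6.96
[0.449, -0.1395, 0.007, 1.6] [ 0.08 -0.04  6.19] | [-0.001  0.003 -0.   ] | [5.000e-03 1.000e-03 3.141e+00]
```

View pics/c2.png

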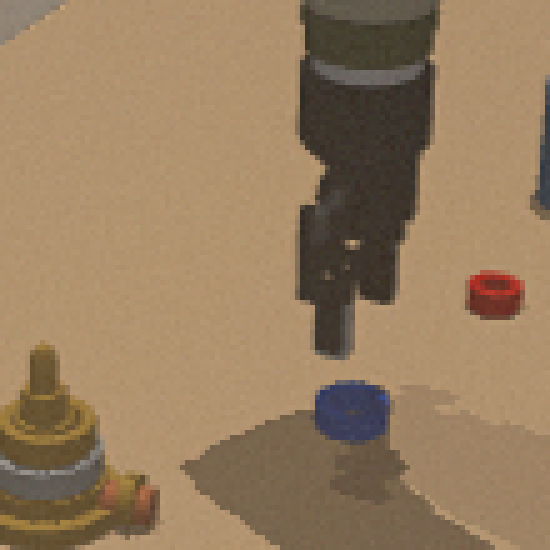

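Emit:
{"fn": "apply_moves", "kwargs": {
  "steps": [
    [7.0,[0.08,-0.05,3.5],[0,0,0]],
    [7.0,[0.08,-0.05,5.3],[0,0,0]],
    [7.0,[0.08,-0.05,5.95],[0,0,0]],
    [7.0,[0.08,-0.05,5.95],[0,0,0]],
    [4,[0.08,-0.05,5.95],[0,0,0]],
    [4,[0.08,-0.05,5.95],[0,0,0]],
    [4,[0.08,-0.05,5.95],[0,0,0]],
    [4,[0.08,-0.05,5.95],[0,0,0]],
    [3.5,[0.08,-0.05,5.95],[0,0,0]]
  ],
  "grip_force": 30
}}

```text
time_s: 21.2
ee_pos: [0.4503, -0.14, 0.0111]
ee_rot: [[-1.0, -0.029, 0.006], [-0.029, 1.0, -0.002], [-0.006, -0.002, -1.0]]
contact_force: [-0.9, 0.4, 6.6]
opening: 0.0446
```

Emit:
{"fn": "apply_moves", "kwargs": {
  "steps": [
    [3.5,[0,0,-0.7],[0,0,0]],
    [3.5,[0,0,-2],[0,0,0]],
    [3.5,[0,0,-5],[0,0,0]],
    [3.5,[0,0,-9],[0,0,0]],
    [3.5,[0,0,-13],[0,0,0]],
    [3.5,[0,0,-17],[0,0,0]],
    [3.5,[0,0,-18],[0,0,0]],
    [3.5,[0,0,-18],[0,0,0]],
    [3.5,[0,0,-18],[0,0,0]]
  ]
}}

```text
time_s: 22.1
ee_pos: [0.4489, -0.1395, 0.1907]
ee_rot: [[-1.0, -0.029, 0.005], [-0.029, 1.0, -0.002], [-0.005, -0.002, -1.0]]
contact_force: [0.4, -0.5, -1.2]
opening: 0.0444
```

```bash
python3 see.py c3 side 240 80 110 130 4; python3 go.py .569 .0233 .195 1.68
```

```text
t 22.15 pos [ 0.4484 -0.1392  0.1899] yaw_y 1.6 q [-0.47  0.13 -0.31  1.13  0.   -0.5 ] F [ 0.3 -0.4 -0.4] open 4.49
[0.569, 0.0233, 0.195, 1.68] [-12.53  15.89  -0.47] | [-0.001  0.004 -0.08 ] | [6.000e-03 2.000e-03 3.061e+00]
```

View pics/c3.png

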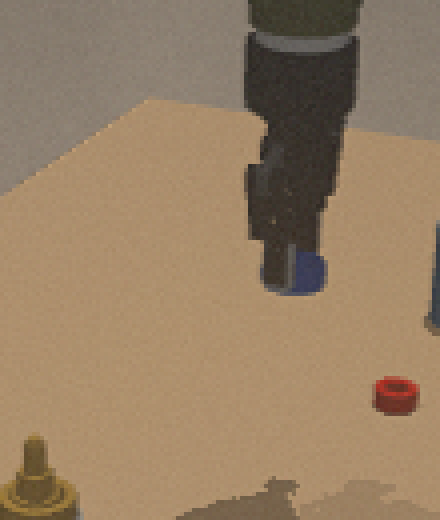

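Emit:
{"fn": "apply_moves", "kwargs": {
  "steps": [
    [3.5,[-3,3.8,-0.5],[0,0.004,-0.02]],
    [3.5,[-6,7.6,-0.5],[0,0.004,-0.05]],
    [3.5,[-9,11.4,-0.5],[0,0.004,-0.08]],
    [3.5,[-12,15.2,-0.5],[0,0.004,-0.08]],
    [3.5,[-12.5,15.9,-0.5],[0,0.004,-0.08]],
    [3.5,[-12.5,15.9,-0.5],[0,0.004,-0.08]],
    [3.5,[-12.5,15.9,-0.5],[0,0.004,-0.08]],
    [3.5,[-12.5,15.9,-0.5],[0,0.004,-0.08]]
  ]
}}

```text
time_s: 22.95
ee_pos: [0.5675, 0.0222, 0.1946]
ee_rot: [[-0.994, -0.107, -0.002], [-0.107, 0.994, -0.001], [0.002, -0.001, -1.0]]
contact_force: [-0.2, 0.5, 0.4]
opening: 0.0451
```

```bash
python3 see.py c4 side 200 110 110 130 4; python3 go.py .569 .0233 .1 1.68 .569 .0233 .071 1.68
```

```text
t 23.0 pos [0.5678 0.0221 0.195 ] yaw_y 1.678 q [-0.1   0.32 -0.06  1.2  -0.   -0.21] F [ 0.5 -0.1  0.1] open 4.5
[0.569, 0.0233, 0.1, 1.68] [-0.15  0.12  9.5 ] | [-0.001 -0.001 -0.002] | [-2.000e-03  2.000e-03  3.139e+00]
[0.569, 0.0233, 0.071, 1.68] [-0.15  0.12 12.4 ] | [-0.001 -0.001 -0.002] | [-2.000e-03  2.000e-03  3.139e+00]
```

View pics/c4.png

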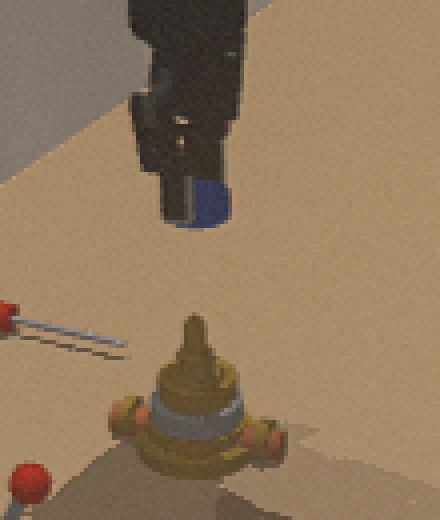

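Emit:
{"fn": "apply_moves", "kwargs": {
  "steps": [
    [3.5,[-0.15,0.12,3],[0,0,0]],
    [3.5,[-0.15,0.12,6],[0,0,0]],
    [3.5,[-0.15,0.12,8],[0,0,0]],
    [3.5,[-0.15,0.12,9.2],[0,0,0]],
    [3.5,[-0.15,0.12,10.2],[0,0,0]],
    [3.5,[-0.15,0.12,11.2],[0,0,0]],
    [3.5,[-0.15,0.12,11.7],[0,0,0]],
    [3.5,[-0.15,0.12,12.1],[0,0,0]],
    [3.5,[-0.15,0.12,12.1],[0,0,0]]
  ]
}}

```text
time_s: 23.9
ee_pos: [0.5697, 0.0232, 0.0742]
ee_rot: [[-0.994, -0.107, 0.0], [-0.107, 0.994, -0.001], [-0.0, -0.001, -1.0]]
contact_force: [2.5, -0.4, -0.6]
opening: 0.0448
```

```bash
python3 see.py c5 side 200 110 110 130 4
```

```text
(no output)
```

View pics/c5.png

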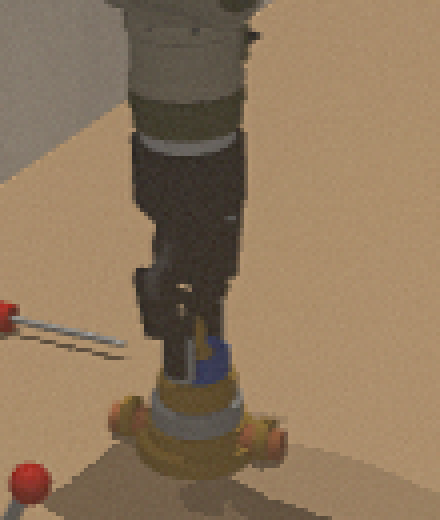

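Emit:
{"fn": "apply_moves", "kwargs": {
  "steps": [
    [5.0,[0,0,0],[0,0,0]],
    [6.0,[0,0,0],[0,0,0]],
    [6.0,[0,0,0],[0,0,0]],
    [6.0,[0,0,-1],[0,0,0]],
    [6.0,[0,0,-4],[0,0,0]],
    [6.0,[0,0,-8],[0,0,0]],
    [6.0,[0,0,-11],[0,0,0]],
    [6.0,[0,0,-11],[0,0,0]],
    [6.0,[0,0,-11],[0,0,0]]
  ]
}}

```text
time_s: 24.85
ee_pos: [0.5703, 0.0233, 0.1857]
ee_rot: [[-0.994, -0.107, 0.003], [-0.107, 0.994, -0.002], [-0.003, -0.002, -1.0]]
contact_force: [0.5, 0.1, -0.7]
opening: 0.06
```

```bash
python3 see.py d1 side 210 140 140 100 5; python3 see.py d1t top 140 130 220 130 3; python3 go.py .4212 -.322 .175 1.6 .4212 -.322 .07 1.6
```

```text
t 24.95 pos [0.5689 0.0234 0.1835] yaw_y 1.678 q [-0.1   0.33 -0.08  1.17 -0.   -0.21] F [-0.3  0.2 -0.5] open 6.03
[0.4212, -0.322, 0.175, 1.6] [ 18.38 -32.76   0.92] | [-0.001 -0.002  0.078] | [ 2.000e-03 -2.000e-03 -3.064e+00]
[0.4212, -0.322, 0.07, 1.6] [ 18.36 -32.75  11.42] | [-0.001 -0.002  0.078] | [ 2.000e-03 -2.000e-03 -3.064e+00]
```

View pics/d1.png

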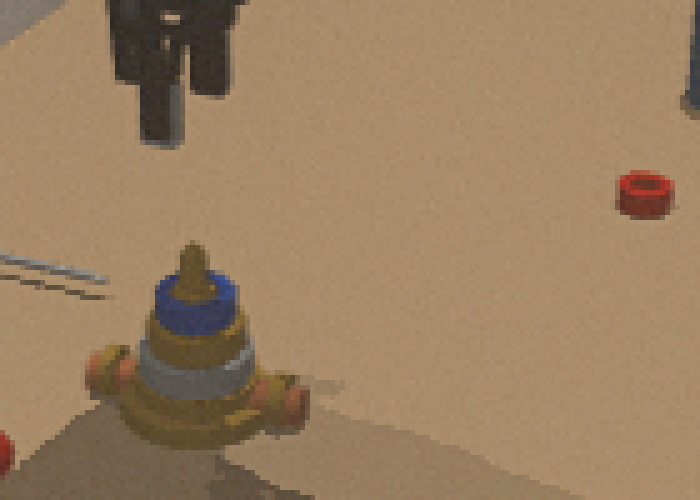

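View pics/d1t.png

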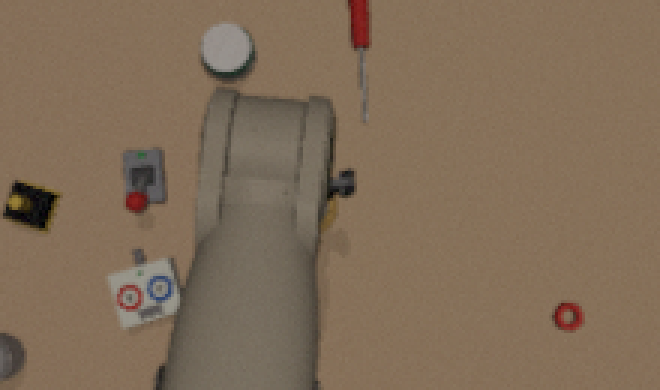

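Emit:
{"fn": "apply_moves", "kwargs": {
  "steps": [
    [6.0,[2.4,-4.3,0],[0,0,0.02]],
    [6.0,[4.8,-8.6,0],[0,0,0.04]],
    [6.0,[7.2,-12.9,0],[0,0,0.06]],
    [6.0,[9.6,-17.2,0],[0,0,0.08]],
    [6.0,[12,-21.5,0],[0,0,0.08]],
    [6.0,[14.4,-25.8,2],[0,0,0.08]],
    [6.0,[16.8,-30,5],[0,0,0.08]],
    [6.0,[18.4,-32.8,9],[0,0,0.08]],
    [6.0,[18.4,-32.8,11.4],[0,0,0.08]],
    [6.0,[18.4,-32.8,11.4],[0,0,0.08]]
  ]
}}

```text
time_s: 25.95
ee_pos: [0.4166, -0.3204, 0.0647]
ee_rot: [[-1.0, -0.024, -0.009], [-0.024, 1.0, 0.007], [0.009, 0.007, -1.0]]
contact_force: [-0.6, 0.1, -1.4]
opening: 0.0599
```

```bash
python3 see.py d2 side 280 90 110 110 5; python3 see.py d2b side 280 90 110 110 5; python3 go.py .4212 -.322 .011 1.6
```

```text
t 26.05 pos [ 0.4199 -0.3212  0.0692] yaw_y 1.598 q [-0.8   0.34 -0.35  0.88 -0.   -0.83] F [-0.3  0.1  0.6] open 6.0
[0.4212, -0.322, 0.011, 1.6] [-0.15 -0.09  5.82] | [ 0.002 -0.004 -0.002] | [-6.000e-03 -3.000e-03  3.139e+00]
```

View pics/d2b.png

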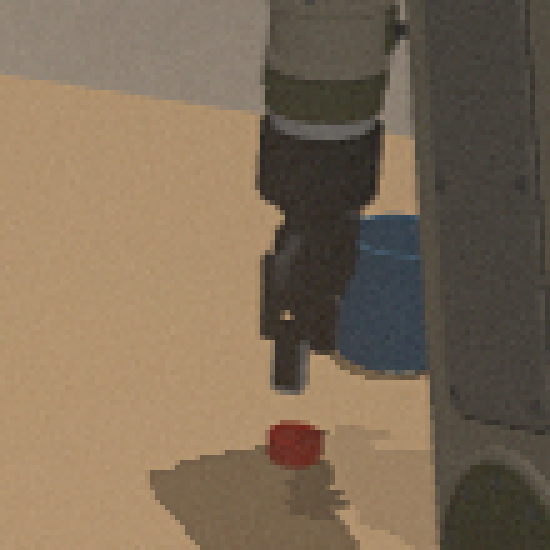

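Emit:
{"fn": "apply_moves", "kwargs": {
  "steps": [
    [6.0,[-0.1,-0.1,3.5],[0,-0.003,0]],
    [6.0,[-0.1,-0.1,5.2],[0,-0.003,0]],
    [6.0,[-0.1,-0.1,5.7],[0,-0.003,0]],
    [6.0,[-0.1,-0.1,5.75],[0,-0.003,0]],
    [3,[-0.1,-0.1,5.75],[0,-0.003,0]],
    [3,[-0.1,-0.1,5.75],[0,-0.003,0]],
    [3,[-0.1,-0.1,5.75],[0,-0.003,0]],
    [3,[-0.1,-0.1,5.75],[0,-0.003,0]],
    [2.5,[-0.1,-0.1,5.75],[0,-0.003,0]]
  ],
  "grip_force": 30
}}

```text
time_s: 26.95
ee_pos: [0.4219, -0.3228, 0.0136]
ee_rot: [[-1.0, -0.027, 0.002], [-0.027, 1.0, 0.0], [-0.002, 0.0, -1.0]]
contact_force: [-0.5, 1.4, 4.5]
opening: 0.035
```

Emit:
{"fn": "apply_moves", "kwargs": {
  "steps": [
    [2.5,[0,0,-0.7],[0,0,0]],
    [2.5,[0,0,-2],[0,0,0]],
    [2.5,[0,0,-5],[0,0,0]],
    [2.5,[0,0,-9],[0,0,0]],
    [2.5,[0,0,-13],[0,0,0]],
    [2.5,[0,0,-17],[0,0,0]],
    [2.5,[0,0,-19],[0,0,0]],
    [2.5,[0,0,-19],[0,0,0]],
    [2.5,[0,0,-19],[0,0,0]]
  ]
}}

```text
time_s: 27.85
ee_pos: [0.4217, -0.3229, 0.2044]
ee_rot: [[-1.0, -0.027, 0.003], [-0.027, 1.0, -0.001], [-0.003, -0.001, -1.0]]
contact_force: [-1.8, 0.2, -1.1]
opening: 0.0351
```

```bash
python3 see.py d3 side 280 50 110 130 4; python3 go.py .5695 .0235 .205 1.68
```

```text
t 27.9 pos [ 0.4212 -0.3225  0.2032] yaw_y 1.598 q [-0.81  0.24 -0.14  1.19  0.   -0.83] F [-0.6 -0.5 -0.5] open 3.49
[0.5695, 0.0235, 0.205, 1.68] [-15.77  34.18  -0.15] | [ 0.001  0.001 -0.082] | [ 2.00e-03 -1.00e-03  3.06e+00]
```

View pics/d3.png

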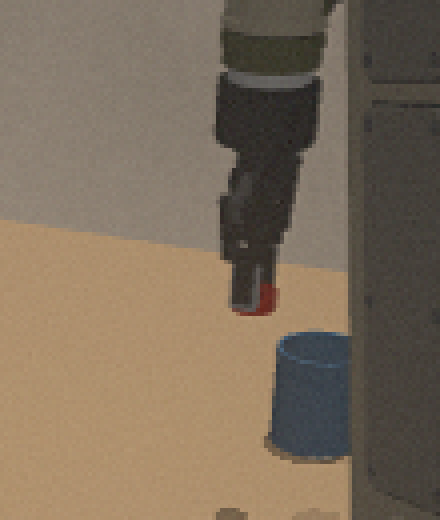

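Emit:
{"fn": "apply_moves", "kwargs": {
  "steps": [
    [2.5,[-1.9,4.2,-0.2],[0,0,-0.01]],
    [2.5,[-3.8,8.4,-0.2],[0,0,-0.02]],
    [2.5,[-5.7,12.6,-0.2],[0,0,-0.04]],
    [2.5,[-7.7,16.8,-0.2],[0,0,-0.06]],
    [2.5,[-9.7,21,-0.2],[0,0,-0.08]],
    [2.5,[-11.6,25.2,-0.2],[0,0,-0.08]],
    [2.5,[-13.5,29.4,-0.2],[0,0,-0.08]],
    [2.5,[-15.2,33,-0.2],[0,0,-0.08]],
    [2.5,[-15.8,34.2,-0.2],[0,0,-0.08]],
    [2.5,[-15.8,34.2,-0.2],[0,0,-0.08]]
  ]
}}

```text
time_s: 28.9
ee_pos: [0.5694, 0.0255, 0.2037]
ee_rot: [[-0.994, -0.11, -0.002], [-0.11, 0.994, 0.001], [0.002, 0.001, -1.0]]
contact_force: [0.1, -0.5, 0.2]
opening: 0.0351
```

```bash
python3 see.py d4 side 200 110 110 110 5;python3 see.py d4b side 200 110 110 110 5; python3 go.py .5695 .0235 .13 1.68 .5695 .0235 .092 1.68
```

```text
t 29.0 pos [0.5689 0.0233 0.2043] yaw_y 1.678 q [-0.1   0.32 -0.04  1.22  0.   -0.21] F [ 0.1 -0.8 -0.8] open 3.5
[0.5695, 0.0235, 0.13, 1.68] [-0.07  0.01  7.43] | [ 0.    -0.001 -0.002] | [-2.00e-03 -1.00e-03  3.14e+00]
[0.5695, 0.0235, 0.092, 1.68] [-8.000e-02  1.000e-02  1.123e+01] | [ 0.    -0.001 -0.002] | [-2.00e-03 -1.00e-03  3.14e+00]
```

View pics/d4b.png

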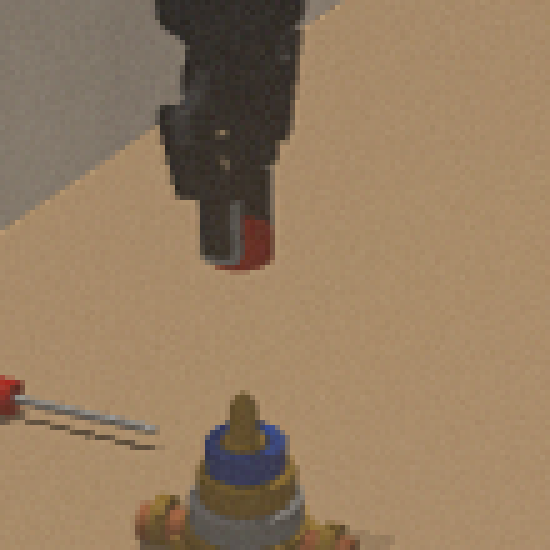

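Emit:
{"fn": "apply_moves", "kwargs": {
  "steps": [
    [2.5,[0,0,3],[0,0,0]],
    [2.5,[0,0,5.5],[0,0,0]],
    [2.5,[0,0,7.5],[0,0,0]],
    [2.5,[0,0,8.3],[0,0,0]],
    [2.5,[0,0,9],[0,0,0]],
    [2.5,[0,0,9.5],[0,0,0]],
    [2.5,[0,0,9.5],[0,0,0]]
  ]
}}

```text
time_s: 29.7
ee_pos: [0.569, 0.0228, 0.1095]
ee_rot: [[-0.994, -0.107, -0.001], [-0.107, 0.994, 0.0], [0.001, 0.0, -1.0]]
contact_force: [-0.2, -0.1, -0.1]
opening: 0.0348
```

```bash
python3 see.py d5 side 200 110 110 110 5; python3 go.py .5695 .0235 .092 1.68
```

```text
t 29.75 pos [0.5692 0.023  0.1098] yaw_y 1.678 q [-0.1   0.37 -0.19  1.    0.   -0.21] F [-0.5 -0.3  1. ] open 3.46
[0.5695, 0.0235, 0.092, 1.68] [-0.04  0.05  1.78] | [ 0.    -0.001 -0.002] | [-1.000e-03 -0.000e+00  3.139e+00]
```

View pics/d5.png

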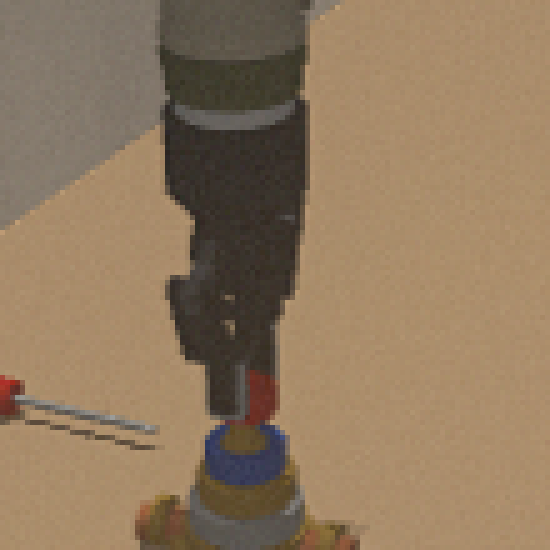

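Entered with no contact. Lower the rest and release.

Emit:
{"fn": "apply_moves", "kwargs": {
  "steps": [
    [2.5,[0,0.03,0.5],[0,0,0]],
    [2.5,[0,0.03,1],[0,0,0]],
    [2.5,[0,0.03,1.5],[0,0,0]],
    [2.5,[0,0.03,1.6],[0,0,0]],
    [2.5,[0,0.03,1.6],[0,0,0]]
  ]
}}

```text
time_s: 30.25
ee_pos: [0.5691, 0.0233, 0.0935]
ee_rot: [[-0.994, -0.107, -0.001], [-0.107, 0.994, 0.0], [0.001, 0.0, -1.0]]
contact_force: [0.6, -0.1, -1.0]
opening: 0.0351
```

Emit:
{"fn": "apply_moves", "kwargs": {
  "steps": [
    [4.5,[0,0,0],[0,0,0]],
    [5.0,[0,0,0],[0,0,0]],
    [5.0,[0,0,0],[0,0,0]],
    [5.0,[0,0,-1],[0,0,0]],
    [5.0,[0,0,-4],[0,0,0]],
    [5.0,[0,0,-8],[0,0,0]],
    [5.0,[4,0,-9],[0,0,0]],
    [5.0,[8,0,-9],[0,0,0]],
    [5.0,[8,0,-9],[0,0,0]]
  ]
}}

```text
time_s: 31.15
ee_pos: [0.4841, 0.0151, 0.1841]
ee_rot: [[-0.994, -0.107, -0.005], [-0.107, 0.994, 0.0], [0.005, 0.001, -1.0]]
contact_force: [-1.1, -0.0, 0.7]
opening: 0.05
```

```bash
python3 see.py e1 side 200 140 110 100 6; python3 see.py e1t top 140 150 130 90 5; python3 go.py .571 .378 .22 1.3
```

```text
t 31.25 pos [0.4893 0.0147 0.1847] yaw_y 1.678 q [-0.13  0.17 -0.27  1.12 -0.   -0.24] F [0.5 0.  0.4] open 4.95
[0.571, 0.378, 0.22, 1.3] [-11.99  35.25  -3.53] | [-0.     0.001  0.378] | [-1.000e-03 -0.000e+00 -2.764e+00]
```

View pics/e1.png

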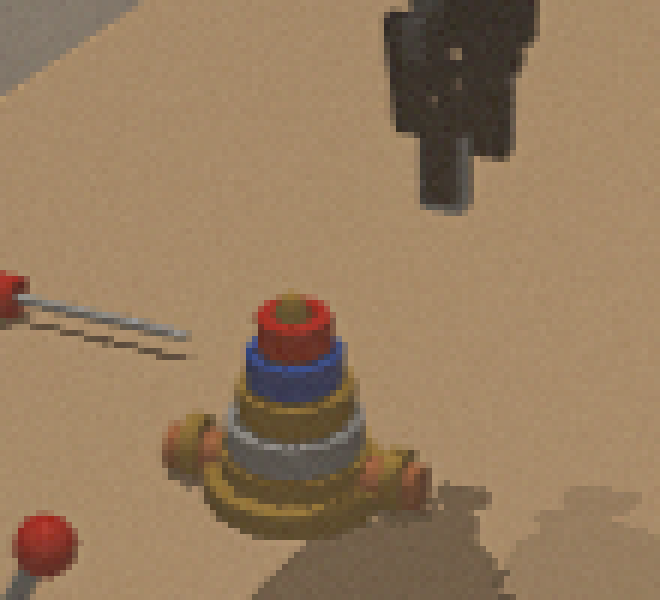

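View pics/e1t.png

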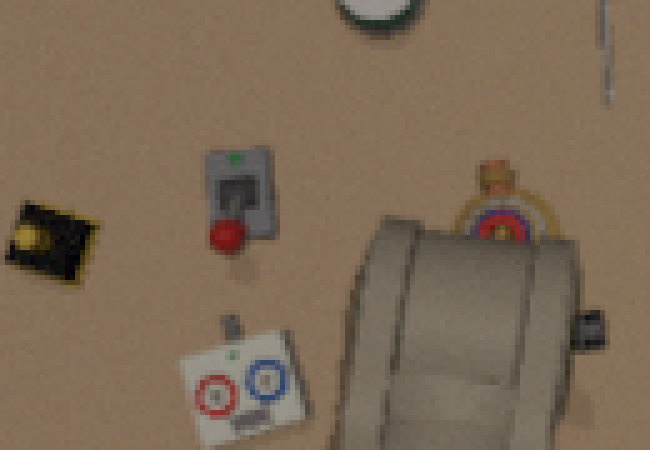

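```bash

python3 -c "
from fit import *
def ext(r,z):
    P=cyl(r,0,.017)+[.5685,.0235,z]; px=np.array([proj('side',p) for p in P]);px=(px-[200,140]+.5)*6
    return px.min(0).round(0),px.max(0).round(0)
for n,r,z in (('A',.033,.025),('B',.028,.043),('C',.023,.061),('D',.018,.079)): print(n,ext(r,z),ext(r,z+.003))
P=cyl(.044,0,.001)+[.5685,.0235,0]; px=np.array([proj('side',p) for p in P]);print(((px-[200,140]+.5)*6).max(0))
"
```

```text
A (array([223., 380.]), array([364., 485.])) (array([223., 375.]), array([364., 479.]))
B (array([233., 353.]), array([353., 446.])) (array([232., 347.]), array([353., 441.]))
C (array([242., 325.]), array([342., 407.])) (array([242., 320.]), array([342., 401.]))
D (array([252., 297.]), array([331., 368.])) (array([252., 291.]), array([330., 362.]))
[387.7773 543.3693]
```

Emit:
{"fn": "apply_moves", "kwargs": {
  "steps": [
    [5.0,[-1.3,4,-2],[0,0,0.05]],
    [5.0,[-2.7,8,-3.5],[0,0,0.1]],
    [5.0,[-4.1,12,-3.5],[0,0,0.15]],
    [5.0,[-5.4,16,-3.5],[0,0,0.2]],
    [5.0,[-6.8,20,-3.5],[0,0,0.25]],
    [5.0,[-8.2,24,-3.5],[0,0,0.3]],
    [5.0,[-9.6,28,-3.5],[0,0,0.35]],
    [5.0,[-11,32,-3.5],[0,0,0.38]],
    [5.0,[-12,35.2,-3.5],[0,0,0.38]],
    [5.0,[-12,35.2,-3.5],[0,0,0.38]]
  ]
}}

```text
time_s: 32.25
ee_pos: [0.5721, 0.3824, 0.2182]
ee_rot: [[-0.964, 0.265, 0.001], [0.265, 0.964, 0.001], [-0.001, 0.002, -1.0]]
contact_force: [-0.6, 0.1, 0.3]
opening: 0.0499
```

```bash
python3 see.py f1 side 130 170 110 130 4;python3 see.py f1b side 130 170 110 130 4; python3 go.py .571 .3785 .11 1.3 .571 .3785 .064 1.3
```

```text
t 32.35 pos [0.5716 0.3787 0.2188] yaw_y 1.299 q [ 0.47  0.54  0.35  1.37 -0.    0.74] F [ 0.5 -0.2 -0.8] open 5.0
[0.571, 0.3785, 0.11, 1.3] [ 0.06 -0.03 10.88] | [-0.     0.001 -0.001] | [1.000e-03 1.000e-03 3.141e+00]
[0.571, 0.3785, 0.064, 1.3] [ 0.06 -0.03 15.48] | [-0.     0.001 -0.001] | [1.000e-03 1.000e-03 3.141e+00]
```

View pics/f1b.png

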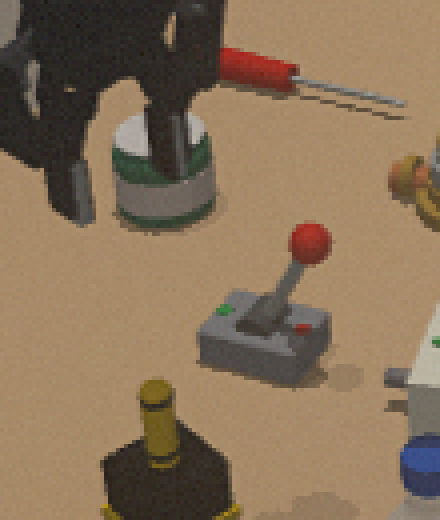

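Emit:
{"fn": "apply_moves", "kwargs": {
  "steps": [
    [5.0,[0.05,0,4],[0,0,0]],
    [5.0,[0.05,0,8],[0,0,0]],
    [5.0,[0.05,0,10.5],[0,0,0]],
    [5.0,[0.05,0,10.9],[0,0,0]],
    [5.0,[0.05,0,10.9],[0,0,0]]
  ]
}}

```text
time_s: 32.85
ee_pos: [0.5712, 0.3776, 0.1097]
ee_rot: [[-0.963, 0.269, -0.001], [0.269, 0.963, -0.001], [0.0, -0.001, -1.0]]
contact_force: [0.1, 0.0, -0.1]
opening: 0.05
```

```bash
python3 see.py f2 side 130 170 110 140 4; python3 see.py f2t top 110 150 100 80 6; python3 go.py .571 .3785 .064 1.3
```

```text
t 32.95 pos [0.5726 0.3787 0.112 ] yaw_y 1.298 q [ 0.47  0.58  0.15  1.13 -0.    0.74] F [-0.3  0.   1. ] open 4.96
[0.571, 0.3785, 0.064, 1.3] [ 0.16 -0.07  4.8 ] | [ 0.002  0.003 -0.002] | [ 5.00e-03 -3.00e-03  3.14e+00]
```

View pics/f2.png

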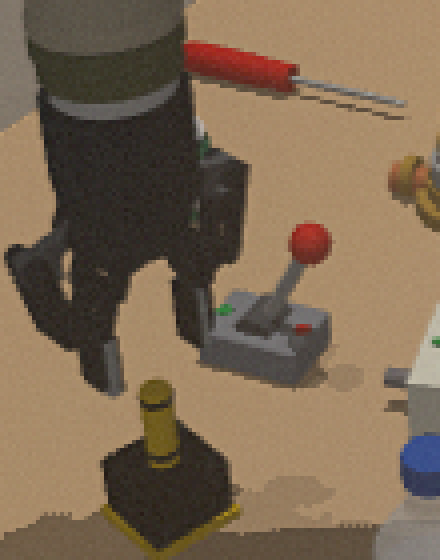

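Emit:
{"fn": "apply_moves", "kwargs": {
  "steps": [
    [5.0,[0.15,-0.05,2],[0,0,0]],
    [5.0,[0.15,-0.05,4],[0,0,0]],
    [5.0,[0.15,-0.05,4.8],[0,0,0]],
    [5.0,[0.15,-0.05,4.8],[0,0,0]],
    [2.5,[0.15,-0.05,4.8],[0,0,0]],
    [1.2,[0.15,-0.05,4.8],[0,0,0]],
    [1.0,[0.15,-0.05,4.8],[0,0,0]],
    [1.0,[0.15,-0.05,4.8],[0,0,0]]
  ],
  "grip_force": 40
}}

```text
time_s: 33.75
ee_pos: [0.572, 0.3791, 0.0656]
ee_rot: [[-0.963, 0.269, 0.006], [0.269, 0.963, 0.002], [-0.005, 0.003, -1.0]]
contact_force: [-1.1, -0.4, 5.3]
opening: 0.0167
```

```bash
python3 see.py f3 side 130 170 110 140 4;  python3 go.py .571 .3785 .12 1.3
```

```text
t 33.8 pos [0.5721 0.3792 0.0656] yaw_y 1.298 q [ 0.47  0.61  0.08  1.03 -0.    0.74] F [-0.   0.2  6.8] open 1.71
[0.571, 0.3785, 0.12, 1.3] [ 0.06 -0.07 -5.44] | [ 0.003  0.005 -0.002] | [ 0.008 -0.005  3.14 ]
```

View pics/f3.png

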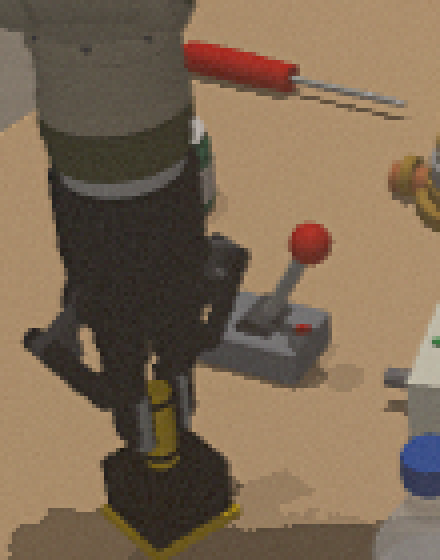

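Emit:
{"fn": "apply_moves", "kwargs": {
  "steps": [
    [1.0,[0,0,-1],[0,0,0]],
    [1.0,[0,0,-2],[0,0,0]],
    [1.0,[0,0,-3.5],[0,0,0]],
    [1.0,[0,0,-5.5],[0,0,0]],
    [1.0,[0,0,-8],[0,0.005,0]],
    [1.0,[0,0,-9],[0,0.005,0]],
    [1.0,[0,0,-9],[0,0.005,0]],
    [1.0,[0,0,-9],[0,0.005,0]]
  ]
}}

```text
time_s: 34.6
ee_pos: [0.5713, 0.3789, 0.155]
ee_rot: [[-0.963, 0.269, 0.001], [0.269, 0.963, 0.003], [0.0, 0.003, -1.0]]
contact_force: [-0.1, -0.6, -0.3]
opening: 0.0172
```

```bash
python3 see.py f4 side 130 150 110 140 4;  python3 go.py .452 .2423 .155 1.3
```

```text
t 34.65 pos [0.5709 0.3787 0.1543] yaw_y 1.299 q [0.47 0.56 0.22 1.23 0.   0.74] F [ 0.2  0.3 -0.5] open 1.67
[0.452, 0.2423, 0.155, 1.3] [  7.79 -16.33  -0.09] | [ 0.002 -0.001 -0.001] | [-2.00e-03 -3.00e-03  3.14e+00]
```

View pics/f4.png

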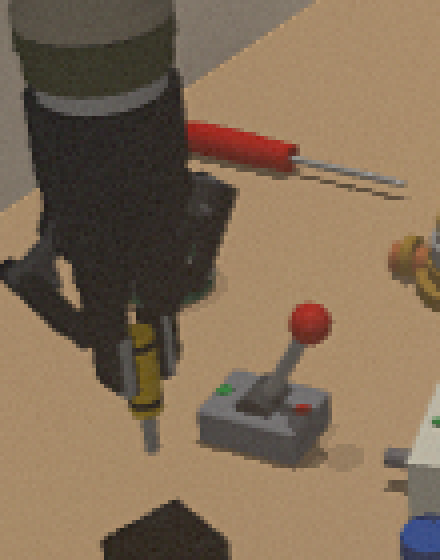

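Emit:
{"fn": "apply_moves", "kwargs": {
  "steps": [
    [1.0,[1.5,-3.2,0],[0,0,0]],
    [1.0,[3.2,-6.6,0],[0,0,0]],
    [1.0,[5,-10.4,0],[0,0,0]],
    [1.0,[6.6,-13.8,0],[0,0,0]],
    [1.0,[7.6,-15.8,0],[0,0,0]],
    [1.0,[7.8,-16.3,1],[0,0,0]],
    [1.0,[7.8,-16.3,3],[0,0,0]],
    [1.0,[7.8,-16.3,3.5],[0,0,0]],
    [1.0,[7.8,-16.3,3.5],[0,0,0]],
    [1.0,[7.8,-16.3,3.5],[0,0,0]]
  ]
}}

```text
time_s: 35.65
ee_pos: [0.4522, 0.2431, 0.1188]
ee_rot: [[-0.963, 0.269, -0.001], [0.269, 0.963, 0.002], [0.002, 0.002, -1.0]]
contact_force: [0.4, 0.1, -0.7]
opening: 0.017
```

```bash
python3 see.py g1 side 210 190 80 100 6;python3 see.py g1t top 150 190 80 80 7;  python3 go.py .452 .2423 .105 1.3
```

```text
t 35.75 pos [0.4526 0.2432 0.1194] yaw_y 1.299 q [ 0.34  0.26 -0.32  0.98  0.    0.61] F [ 0.6  0.4 -0.5] open 1.66
[0.452, 0.2423, 0.105, 1.3] [ 0.03 -0.11  1.44] | [ 0.003 -0.001 -0.001] | [-1.000e-03 -4.000e-03  3.141e+00]
```

View pics/g1.png

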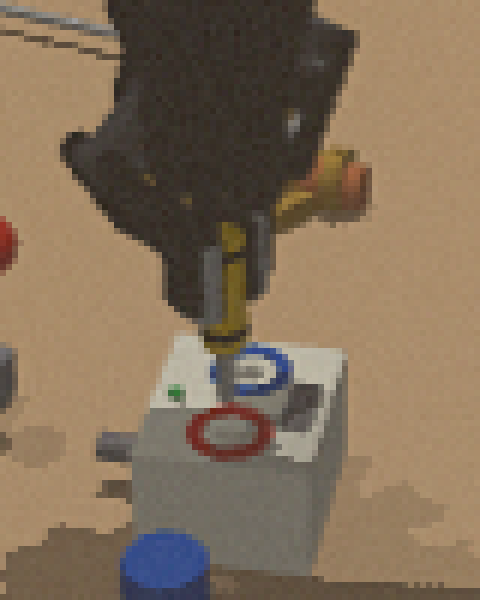

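View pics/g1t.png

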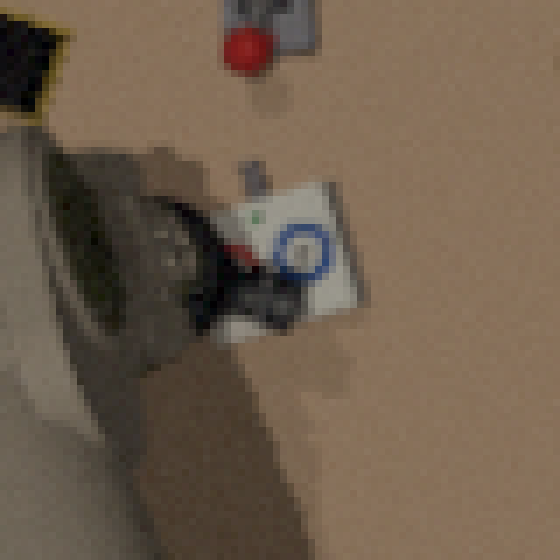

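```bash

python3 -c "
from h import *
f=lambda p:((proj('side',p)-[210,190]+.5)*6).round(1)
for z in(.144,.0938,.0658,.05): print(z,f([.4526,.2432,z]))
print(f([.452,.2423,.05]), f([.453,.2423,.05])-f([.452,.2423,.05]),f([.452,.2433,.05])-f([.452,.2423,.05]))
"
python3 - <<'E'
import cv2
im=cv2.imread('pics/g1_full.png')
cv2.imwrite('pics/g1z.png',cv2.resize(im[220:270,235:265],None,fx=16,fy=12,interpolation=cv2.INTER_CUBIC))
E
```

```text
0.144 [215.6 233.3]
0.0938 [219.1 343.1]
0.0658 [221.  402.2]
0.05 [222.  434.8]
[224.5 434. ] [-2.2 -0.7] [-1.2  1.4]
```

View pics/g1z.png

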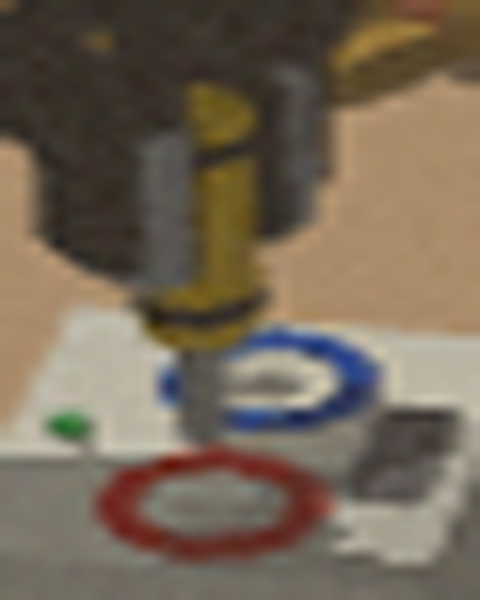

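```bash
python3 go.py .4516 .2428 .1 1.3 .4516 .2428 .0756 1.3
```

```text
t 35.75 pos [0.4526 0.2432 0.1194] yaw_y 1.299 q [ 0.34  0.26 -0.32  0.98  0.    0.61] F [ 0.6  0.4 -0.5] open 1.66
[0.4516, 0.2428, 0.1, 1.3] [ 0.08 -0.07  1.94] | [ 0.003 -0.001 -0.001] | [-1.000e-03 -4.000e-03  3.141e+00]
[0.4516, 0.2428, 0.0756, 1.3] [ 0.08 -0.08  4.38] | [ 0.003 -0.001 -0.001] | [-1.000e-03 -4.000e-03  3.141e+00]
```

Emit:
{"fn": "apply_moves", "kwargs": {
  "steps": [
    [1.0,[0.08,-0.07,0.5],[0.003,0,0]],
    [1.0,[0.08,-0.07,1.0],[0.003,0,0]],
    [1.0,[0.08,-0.07,1.5],[0.003,0,0]],
    [1.0,[0.08,-0.07,1.8],[0.003,0,0]],
    [1.0,[0.08,-0.07,2.1],[0.003,0,0]],
    [1.0,[0.08,-0.07,2.1],[0.003,0,0]]
  ]
}}

```text
time_s: 36.35
ee_pos: [0.4514, 0.2427, 0.0979]
ee_rot: [[-0.963, 0.269, -0.001], [0.269, 0.963, -0.0], [0.001, -0.001, -1.0]]
contact_force: [0.3, -0.1, -0.2]
opening: 0.0168
```

```bash
python3 see.py g2 side 225 215 50 60 10;  python3 go.py .4516 .2428 .0756 1.3
```

```text
t 36.4 pos [0.4515 0.2427 0.0982] yaw_y 1.299 q [ 0.34  0.28 -0.36  0.93  0.    0.61] F [ 0.7 -0.2  0.1] open 1.72
[0.4516, 0.2428, 0.0756, 1.3] [-0.01  0.01  2.26] | [-0.001 -0.001 -0.001] | [-1.00e-03  1.00e-03  3.14e+00]
```

View pics/g2.png

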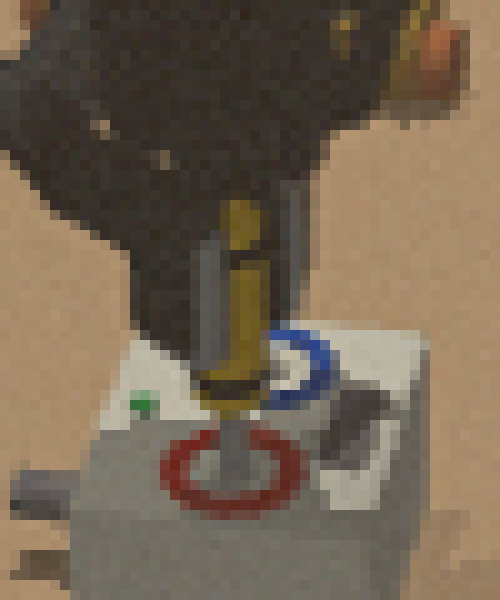

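Emit:
{"fn": "apply_moves", "kwargs": {
  "steps": [
    [1.0,[0,0,0.6],[0,0,0]],
    [1.0,[0,0,1.2],[0,0,0]],
    [1.0,[0,0,1.8],[0,0,0]],
    [1.0,[0,0,2.1],[0,0,0]],
    [1.0,[0,0,2.3],[0,0,0]],
    [1.0,[0,0,2.3],[0,0,0]]
  ]
}}

```text
time_s: 37.0
ee_pos: [0.4514, 0.2426, 0.0756]
ee_rot: [[-0.963, 0.269, -0.001], [0.269, 0.963, -0.001], [0.001, -0.001, -1.0]]
contact_force: [-0.8, -1.2, 3.7]
opening: 0.0169
```

```bash
python3 see.py g3 side 225 215 50 60 10;  python3 go.py .4516 .2428 .0756 1.3
```

```text
t 37.05 pos [0.4514 0.2426 0.0756] yaw_y 1.299 q [ 0.34  0.31 -0.39  0.88 -0.    0.61] F [-0.6 -1.4  3.2] open 1.69
[0.4516, 0.2428, 0.0756, 1.3] [-0.02  0.02 -0.  ] | [-0.001 -0.001 -0.001] | [-1.00e-03  1.00e-03  3.14e+00]
```

View pics/g3.png

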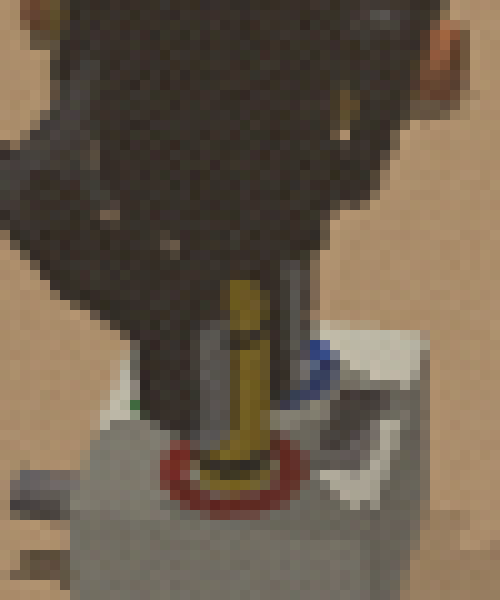

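Emit:
{"fn": "apply_moves", "kwargs": {
  "steps": [
    [1.0,[0,0,0.15],[0,0,0]],
    [1.0,[0,0,0.25],[0,0,0]],
    [1.0,[0,0,0.25],[0,0,0]]
  ]
}}

```text
time_s: 37.35
ee_pos: [0.4516, 0.2427, 0.0754]
ee_rot: [[-0.963, 0.269, 0.001], [0.269, 0.963, -0.0], [-0.001, -0.0, -1.0]]
contact_force: [-6.6, -3.2, 19.8]
opening: 0.0171
```

Emit:
{"fn": "apply_moves", "kwargs": {
  "steps": [
    [1.0,[0,0,0],[0,0,0]],
    [3.0,[0,0,0],[0,0,0]],
    [5.0,[0,0,0],[0,0,0]],
    [5.0,[0,0,0],[0,0,0]],
    [5.0,[0,0,-1.5],[0,0,0]],
    [5.0,[0,0,-4],[0,0,0]],
    [5.0,[0,0,-8],[0,0,0]],
    [5.0,[0,0,-12],[0,0,0]],
    [5.0,[0,0,-12],[0,0,0]],
    [5.0,[0,0,-12],[0,0,0]]
  ]
}}

```text
time_s: 38.35
ee_pos: [0.4522, 0.243, 0.1961]
ee_rot: [[-0.963, 0.269, 0.003], [0.269, 0.963, 0.0], [-0.002, 0.001, -1.0]]
contact_force: [-0.8, -0.0, -0.8]
opening: 0.0499
```

```bash
python3 see.py g4 side 160 190 130 100 5;  python3 go.py .5695 .228 .19 .08 .5695 .228 .083 .08
```

```text
t 38.4 pos [0.4513 0.2426 0.1948] yaw_y 1.299 q [ 0.34  0.21 -0.2   1.16 -0.    0.61] F [-0.1 -0.4 -0.6] open 5.03
[0.5695, 0.228, 0.19, 0.08] [-11.78   1.77   0.49] | [-0.     0.     1.219] | [-1.000e-03 -0.000e+00 -1.923e+00]
[0.5695, 0.228, 0.083, 0.08] [-11.77   1.77  11.19] | [-0.     0.     1.219] | [-1.000e-03 -0.000e+00 -1.923e+00]
```

View pics/g4.png

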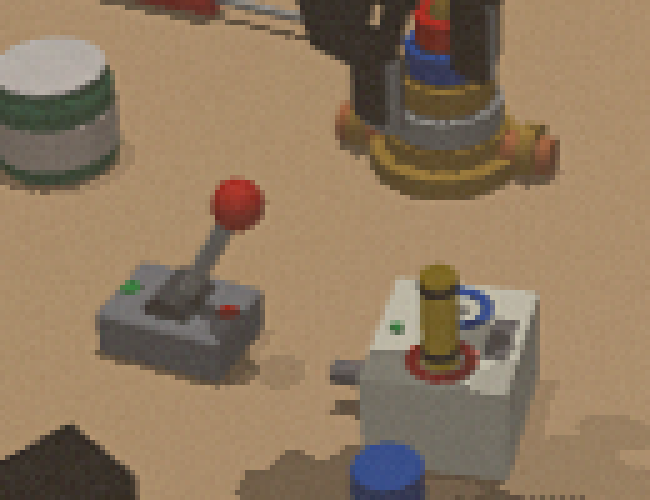

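```bash

python3 -c "
from h import *
print(proj('side',[.5695,.228,.092]),proj('side',[.5665,.228,.092]),proj('side',[.5695,.232,.092]))"
```

```text
[206.80294166 230.9368302 ] [207.84539576 231.25265778] [205.88485259 231.7808449 ]
```

Emit:
{"fn": "apply_moves", "kwargs": {
  "steps": [
    [5.0,[-1.5,0.2,0],[0,0,0.14]],
    [5.0,[-3,0.4,0],[0,0,0.28]],
    [5.0,[-4.5,0.6,0],[0,0,0.42]],
    [5.0,[-6,0.8,0],[0,0,0.56]],
    [5.0,[-7.5,1.1,0],[0,0,0.7]],
    [5.0,[-9,1.3,0],[0,0,0.84]],
    [5.0,[-10.5,1.6,0],[0,0,0.98]],
    [5.0,[-11.8,1.8,0],[0,0,1.12]],
    [5.0,[-11.8,1.8,0],[0,0,1.22]],
    [5.0,[-11.8,1.8,0],[0,0,1.22]]
  ]
}}

```text
time_s: 39.4
ee_pos: [0.5691, 0.2278, 0.1923]
ee_rot: [[-0.078, 0.997, -0.004], [0.997, 0.078, -0.001], [-0.001, -0.004, -1.0]]
contact_force: [-0.0, 0.6, -0.1]
opening: 0.05
```

Emit:
{"fn": "apply_moves", "kwargs": {
  "steps": [
    [5.0,[0,0,0],[0,0,0.01]],
    [5.0,[0,0,3],[0,0,0]],
    [5.0,[0,0,5],[0,0,0]],
    [5.0,[0,0,5],[0,0,0]],
    [5.0,[0,0,5],[0,0,0]]
  ]
}}

```text
time_s: 39.9
ee_pos: [0.5681, 0.2277, 0.1419]
ee_rot: [[-0.079, 0.997, -0.006], [0.997, 0.079, -0.002], [-0.001, -0.006, -1.0]]
contact_force: [-0.1, 0.5, -0.3]
opening: 0.0499
```

```bash
python3 see.py g5 side 150 170 130 110 5;  python3 go.py .5695 .228 .083 .08
```

```text
t 39.95 pos [0.569  0.2279 0.1429] yaw_y 0.079 q [ 0.25  0.43 -0.02  1.12 -0.    1.74] F [0.6 0.3 0.7] open 4.97
[0.5695, 0.228, 0.083, 0.08] [0.02 0.08 5.99] | [-0.004  0.001 -0.001] | [2.000e-03 6.000e-03 3.141e+00]
```

View pics/g5.png

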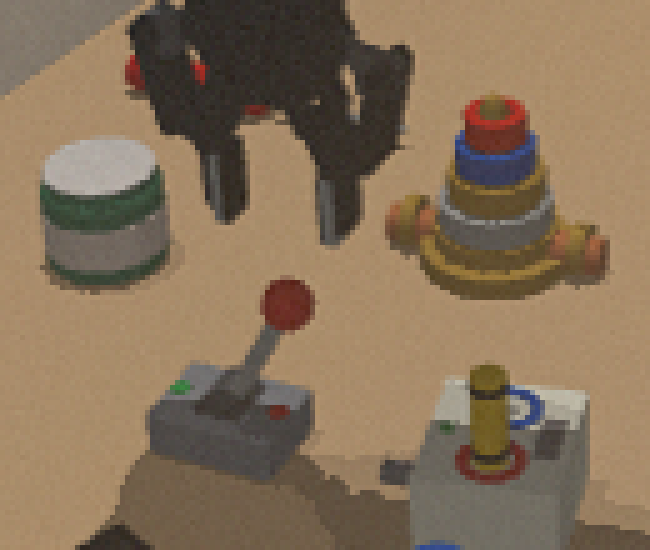

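Emit:
{"fn": "apply_moves", "kwargs": {
  "steps": [
    [5.0,[0,0.05,3],[0,0,0]],
    [5.0,[0,0.05,5.5],[0,0,0]],
    [5.0,[0,0.05,6],[0,0,0]],
    [3.2,[0,0.05,6],[0,0,0]],
    [3.2,[0,0.05,6],[0,0,0]],
    [3.2,[0,0.05,6],[0,0,0]]
  ]
}}

```text
time_s: 40.55
ee_pos: [0.5705, 0.2282, 0.0848]
ee_rot: [[-0.079, 0.997, -0.001], [0.997, 0.079, -0.001], [-0.001, -0.001, -1.0]]
contact_force: [-0.3, -0.1, 1.2]
opening: 0.0316
```

```bash
python3 go.py .645 .234 .083 .08 .608 .231 .085 .08
```

```text
t 40.55 pos [0.5705 0.2282 0.0848] yaw_y 0.079 q [ 0.25  0.47 -0.11  0.99 -0.    1.74] F [-0.3 -0.1  1.2] open 3.16
[0.645, 0.234, 0.083, 0.08] [-0.01  7.47  0.17] | [-0.001  0.001 -0.001] | [1.000e-03 1.000e-03 3.141e+00]
[0.608, 0.231, 0.085, 0.08] [-0.02  3.76 -0.02] | [-0.001  0.001 -0.001] | [1.000e-03 1.000e-03 3.141e+00]
```

Emit:
{"fn": "apply_moves", "kwargs": {
  "steps": [
    [3.2,[0,1,0],[0,0,0]],
    [3.2,[0,2,0],[0,0,0]],
    [3.2,[0,3,0],[0,0,0]],
    [3.2,[0,4,0],[0,0,0]],
    [3.2,[0,5,0],[0,0,0]],
    [3.2,[0,6,0.1],[0,0,0]],
    [3.2,[0,7,0.2],[0,0,0]],
    [3.2,[0,7.5,0.2],[0,0,0]],
    [3.2,[0,7.5,0.2],[0,0,0]]
  ]
}}

```text
time_s: 41.45
ee_pos: [0.646, 0.234, 0.0822]
ee_rot: [[-0.079, 0.997, -0.001], [0.997, 0.079, -0.001], [-0.001, -0.001, -1.0]]
contact_force: [-0.7, 0.5, -0.3]
opening: 0.0322
```

Emit:
{"fn": "apply_moves", "kwargs": {
  "steps": [
    [3.2,[0,0.2,0],[0,0,0]],
    [3.2,[0,0.4,0],[0,0,0]],
    [3.2,[0,0.4,0],[0,0,0]],
    [3.2,[0,0.4,0],[0,0,0]]
  ]
}}

```text
time_s: 41.85
ee_pos: [0.6477, 0.2342, 0.0818]
ee_rot: [[-0.079, 0.997, -0.005], [0.997, 0.079, -0.001], [-0.001, -0.005, -1.0]]
contact_force: [-4.4, -0.1, 1.4]
opening: 0.0325
```

Emit:
{"fn": "apply_moves", "kwargs": {
  "steps": [
    [3.2,[0,0.3,0],[0,0,0]],
    [3.2,[0,0.5,0],[0,0,0]],
    [3.2,[0,0.5,0],[0,0,0]],
    [3.2,[0,0.5,0],[0,0,0]]
  ]
}}

```text
time_s: 42.25
ee_pos: [0.6482, 0.2343, 0.0813]
ee_rot: [[-0.08, 0.997, -0.013], [0.997, 0.08, -0.003], [-0.002, -0.013, -1.0]]
contact_force: [-11.2, -1.3, 6.1]
opening: 0.0322
```

```bash
python3 see.py g6 side 150 170 130 110 5
```

```text
(no output)
```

View pics/g6.png

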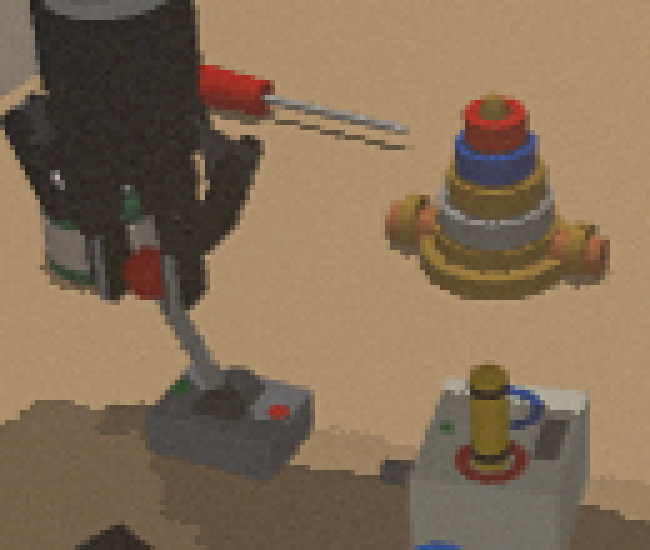

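Emit:
{"fn": "apply_moves", "kwargs": {
  "steps": [
    [3.2,[0,-0.3,0],[0.0,0,0]],
    [4.2,[0,-0.3,-1],[-0.013,0,0]],
    [5.0,[0,-0.3,-4],[-0.013,0,0]],
    [5.0,[0,-0.4,-8],[-0.013,0,0]],
    [5.0,[0,-0.5,-11],[-0.013,0,0]],
    [5.0,[0,-0.5,-11],[-0.013,0,0]],
    [5.0,[0,-0.5,-11],[-0.013,0,0]]
  ]
}}

```text
time_s: 43.0
ee_pos: [0.6459, 0.2344, 0.1935]
ee_rot: [[-0.08, 0.997, 0.005], [0.997, 0.08, -0.001], [-0.001, 0.005, -1.0]]
contact_force: [0.6, -0.1, 0.0]
opening: 0.0501
```

```bash
python3 see.py h1 side 150 170 130 110 5;  python3 go.py .4516 .2427 .19 1.3
```

```text
t 43.05 pos [0.645  0.2342 0.1918] yaw_y 0.08 q [ 0.23  0.55  0.29  1.31 -0.    1.72] F [-0.7  0.3  0. ] open 5.03
[0.4516, 0.2427, 0.19, 1.3] [  2.39 -19.21   0.15] | [ 0.     0.002 -1.22 ] | [ 2.000e-03 -1.000e-03  1.922e+00]
```

View pics/h1.png

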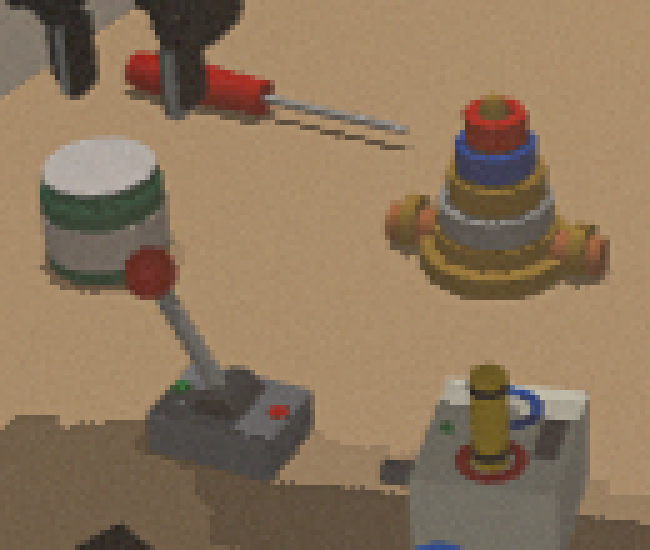

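Lever is fully on, the probe stays in red. Back to the probe.

Emit:
{"fn": "apply_moves", "kwargs": {
  "steps": [
    [5.0,[0.3,-2.2,0],[0,0,-0.14]],
    [5.0,[0.6,-4.4,0],[0,0,-0.28]],
    [5.0,[0.9,-6.6,0],[0,0,-0.42]],
    [5.0,[1.2,-8.8,0],[0,0,-0.56]],
    [5.0,[1.5,-11,0],[0,0,-0.7]],
    [5.0,[1.8,-13.2,0],[0,0,-0.84]],
    [5.0,[2.1,-15.4,0],[0,0,-0.98]],
    [5.0,[2.3,-17.6,0],[0,0,-1.12]],
    [5.0,[2.4,-19.2,0],[0,0,-1.22]],
    [5.0,[2.4,-19.2,0],[0,0,-1.22]]
  ]
}}

```text
time_s: 44.05
ee_pos: [0.4489, 0.2424, 0.1903]
ee_rot: [[-0.964, 0.266, -0.002], [0.266, 0.964, -0.002], [0.001, -0.003, -1.0]]
contact_force: [0.8, -0.0, -0.6]
opening: 0.0499
```

Emit:
{"fn": "apply_moves", "kwargs": {
  "steps": [
    [5.0,[0,0,0.5],[0,0,0]],
    [5.0,[0,0,3],[0,0,0]],
    [5.0,[0,0,6.0],[0,0,0]],
    [5.0,[0,0,6.0],[0,0,0]],
    [5.0,[0,0,6.0],[0,0,0]]
  ]
}}

```text
time_s: 44.55
ee_pos: [0.4487, 0.2419, 0.1296]
ee_rot: [[-0.964, 0.267, -0.004], [0.267, 0.964, -0.003], [0.003, -0.004, -1.0]]
contact_force: [-0.1, -0.8, 0.1]
opening: 0.05
```

```bash
python3 see.py h2 side 210 190 80 100 6;  python3 go.py .4516 .2427 .0757 1.3
```

```text
t 44.6 pos [0.4495 0.2423 0.1306] yaw_y 1.301 q [ 0.34  0.25 -0.31  1.01 -0.    0.61] F [-0. -0.  1.] open 4.99
[0.4516, 0.2427, 0.0757, 1.3] [-0.19  0.11  5.49] | [-0.003 -0.001  0.001] | [ 1.000e-03 -4.000e-03 -3.141e+00]
```

View pics/h2.png

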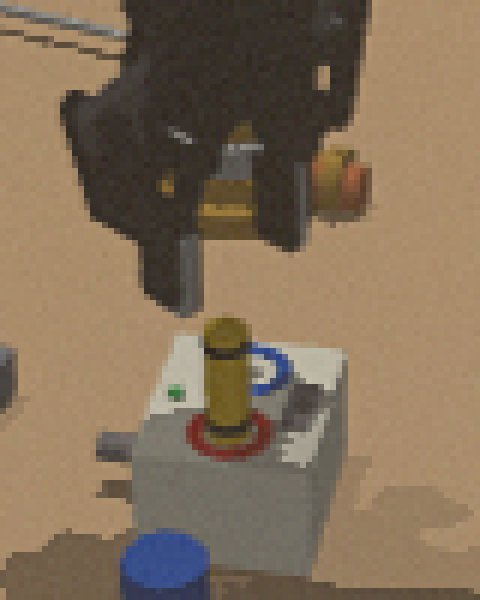

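Emit:
{"fn": "apply_moves", "kwargs": {
  "steps": [
    [5.0,[-0.2,0.1,2.5],[-0.003,0,0]],
    [5.0,[-0.2,0.1,4.5],[-0.003,0,0]],
    [5.0,[-0.2,0.1,5.45],[-0.003,0,0]],
    [5.0,[-0.2,0.1,5.45],[-0.003,0,0]],
    [2.5,[-0.2,0.1,5.45],[-0.003,0,0]],
    [1.2,[-0.2,0.1,5.45],[-0.003,0,0]],
    [1.0,[-0.2,0.1,5.45],[-0.003,0,0]],
    [1.0,[-0.2,0.1,5.45],[-0.003,0,0]]
  ],
  "grip_force": 40
}}

```text
time_s: 45.4
ee_pos: [0.4526, 0.2428, 0.0774]
ee_rot: [[-0.964, 0.267, 0.002], [0.267, 0.964, 0.001], [-0.001, 0.001, -1.0]]
contact_force: [-0.2, -0.3, 6.2]
opening: 0.0168
```

```bash
python3 go.py .4516 .2427 .125 1.3 .4627 .2042 .125 1.3
```

```text
t 45.4 pos [0.4526 0.2428 0.0774] yaw_y 1.301 q [ 0.34  0.3  -0.39  0.88  0.    0.61] F [-0.2 -0.3  6.2] open 1.68
[0.4516, 0.2427, 0.125, 1.3] [ 0.09 -0.03 -4.76] | [0.001 0.001 0.001] | [-2.000e-03  2.000e-03 -3.141e+00]
[0.4627, 0.2042, 0.125, 1.3] [-2.01 -3.44 -4.76] | [0.001 0.001 0.001] | [-2.000e-03  2.000e-03 -3.141e+00]
```

Emit:
{"fn": "apply_moves", "kwargs": {
  "steps": [
    [1.0,[0,0,-1],[0,0,0]],
    [1.0,[0,0,-2],[0,0,0]],
    [1.0,[0,0,-3.5],[0,0,0]],
    [1.0,[0,0,-5],[0,0,0]],
    [1.0,[0,0,-5],[0,0,0]],
    [1.0,[-1,-1.7,-5],[0,0,0]],
    [1.0,[-2.1,-3.4,-5],[0,0,0]],
    [1.0,[-2.1,-3.4,-5],[0,0,0]],
    [1.0,[-2.1,-3.4,-5],[0,0,0]]
  ]
}}

```text
time_s: 46.3
ee_pos: [0.4635, 0.2043, 0.1271]
ee_rot: [[-0.963, 0.268, 0.001], [0.268, 0.963, 0.001], [-0.001, 0.002, -1.0]]
contact_force: [-1.2, 1.0, 0.1]
opening: 0.0171
```

```bash
python3 see.py h3 side 225 205 50 60 10;  python3 go.py .4641 .2044 .1 1.3
```

```text
t 46.35 pos [0.4634 0.2046 0.1272] yaw_y 1.3 q [ 0.26  0.25 -0.33  0.99  0.    0.53] F [ 0.4 -0.3 -0.8] open 1.66
[0.4641, 0.2044, 0.1, 1.3] [-0.07 -0.    2.72] | [0.002 0.001 0.   ] | [-1.000e-03  2.000e-03 -3.141e+00]
```

View pics/h3.png

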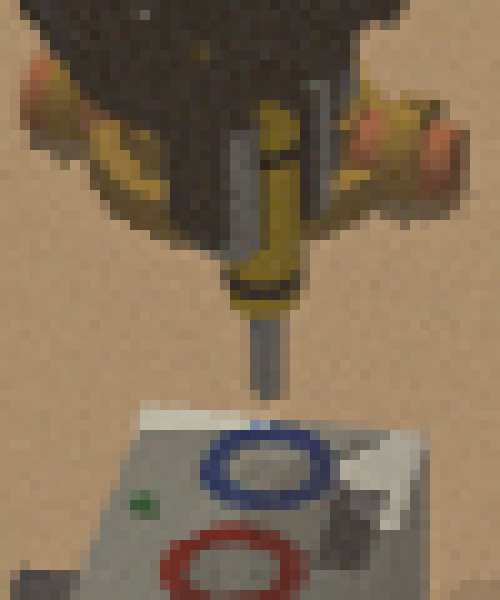

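Emit:
{"fn": "apply_moves", "kwargs": {
  "steps": [
    [1.0,[-0.04,0,1],[0,0,0]],
    [1.0,[-0.04,0,1.8],[0,0,0]],
    [1.0,[-0.04,0,2.3],[0,0,0]],
    [1.0,[-0.04,0,2.7],[0,0,0]],
    [1.0,[-0.04,0,2.9],[0,0,0]],
    [1.0,[-0.04,0,2.9],[0,0,0]]
  ]
}}

```text
time_s: 46.95
ee_pos: [0.4636, 0.2045, 0.0978]
ee_rot: [[-0.964, 0.267, 0.0], [0.267, 0.964, 0.001], [-0.0, 0.001, -1.0]]
contact_force: [0.3, -0.3, -0.6]
opening: 0.0169
```

```bash
python3 see.py h4 side 225 205 50 60 10;  python3 go.py .4641 .2044 .0774 1.3
```

```text
t 47.0 pos [0.4637 0.2045 0.098 ] yaw_y 1.3 q [ 0.26  0.27 -0.37  0.92  0.    0.53] F [ 0.7 -0.9 -0.1] open 1.68
[0.4641, 0.2044, 0.0774, 1.3] [-0.04 -0.    2.06] | [0.001 0.    0.   ] | [-0.000e+00  2.000e-03 -3.141e+00]
```

View pics/h4.png

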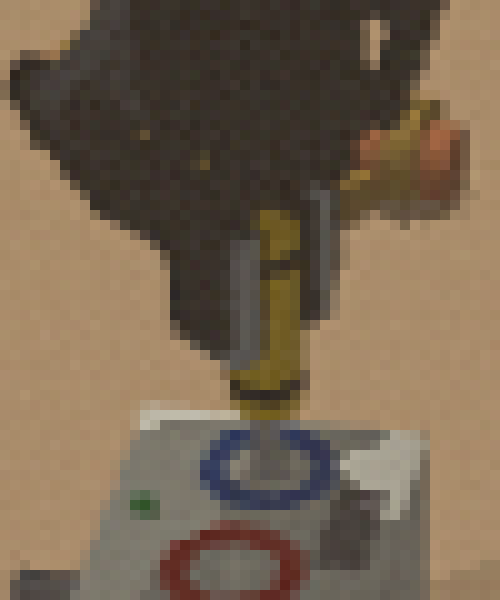

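In the hole (pin end ~7 mm below the face), no force. Push home.

Emit:
{"fn": "apply_moves", "kwargs": {
  "steps": [
    [1.0,[0,0,0.7],[0,0,0]],
    [1.0,[0,0,1.3],[0,0,0]],
    [1.0,[0,0,1.8],[0,0,0]],
    [1.0,[0,0,2.1],[0,0,0]],
    [1.0,[0,0,2.3],[0,0,0]],
    [1.0,[0,0,2.3],[0,0,0]]
  ]
}}

```text
time_s: 47.6
ee_pos: [0.4638, 0.2044, 0.0773]
ee_rot: [[-0.964, 0.267, 0.002], [0.267, 0.964, 0.001], [-0.002, 0.002, -1.0]]
contact_force: [-6.3, -2.8, 20.9]
opening: 0.017
```

```bash
python3 see.py h5 side 225 205 50 60 10;  python3 go.py .4641 .2044 .0774 1.3
```

```text
t 47.65 pos [0.4638 0.2044 0.0773] yaw_y 1.3 q [ 0.26  0.29 -0.4   0.87  0.    0.53] F [-6.8 -2.6 20.5] open 1.69
[0.4641, 0.2044, 0.0774, 1.3] [-0.03  0.01 -0.01] | [0.002 0.002 0.   ] | [-3.000e-03  2.000e-03 -3.141e+00]
```

View pics/h5.png

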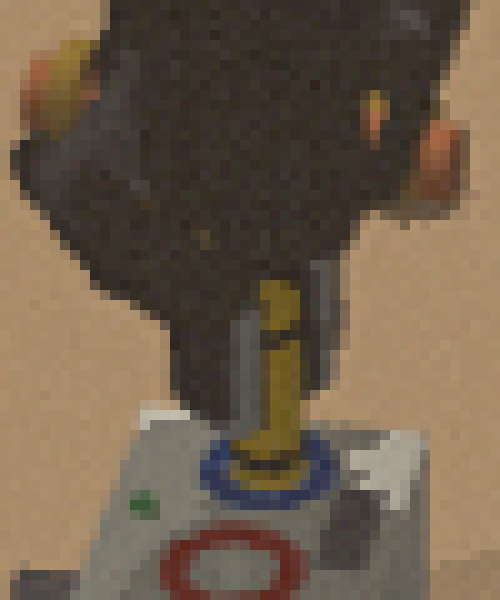

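Emit:
{"fn": "apply_moves", "kwargs": {
  "steps": [
    [1.0,[0,0,0],[0,0,0]],
    [1.0,[0,0,0],[0,0,0]],
    [1.0,[0,0,-1],[0,0,0]],
    [1.0,[0,0,-2],[0,0,0]],
    [1.0,[0,0,-3.5],[0,0,0]],
    [1.0,[0,0,-5.5],[0,0,0]],
    [1.0,[0,0,-8],[0,0,0]],
    [1.0,[0,0,-8.5],[0,0,0]],
    [1.0,[0,0,-8.5],[0,0,0]]
  ]
}}

```text
time_s: 48.55
ee_pos: [0.4645, 0.2047, 0.1635]
ee_rot: [[-0.964, 0.267, 0.004], [0.267, 0.964, 0.002], [-0.004, 0.003, -1.0]]
contact_force: [0.5, 0.7, -1.2]
opening: 0.0169
```

```bash
python3 go.py .5728 .379 .16 1.3
```

```text
t 48.55 pos [0.4645 0.2047 0.1635] yaw_y 1.3 q [ 0.26  0.22 -0.27  1.08  0.    0.53] F [ 0.5  0.7 -1.2] open 1.69
[0.5728, 0.379, 0.16, 1.3] [-5.78 19.69  0.43] | [0.003 0.004 0.   ] | [-0.006  0.005 -3.141]
```

Emit:
{"fn": "apply_moves", "kwargs": {
  "steps": [
    [1.0,[-0.9,3.2,0.4],[0.003,0.004,0]],
    [1.0,[-2,7,0.4],[0.003,0.004,0]],
    [1.0,[-3.2,11,0.4],[0.003,0.004,0]],
    [1.0,[-4.4,15,0.4],[0.003,0.004,0]],
    [1.0,[-5.4,18.4,0.4],[0.003,0.004,0]],
    [1.0,[-5.8,19.7,2],[0.003,0.004,0]],
    [1.0,[-5.8,19.7,4.6],[0.003,0.004,0]],
    [1.0,[-5.8,19.7,4.6],[0.003,0.004,0]],
    [1.0,[-5.8,19.7,4.6],[0.003,0.004,0]],
    [1.0,[-5.8,19.7,4.6],[0.003,0.004,0]]
  ]
}}

```text
time_s: 49.55
ee_pos: [0.5734, 0.3789, 0.1191]
ee_rot: [[-0.964, 0.267, 0.0], [0.267, 0.964, 0.001], [-0.0, 0.001, -1.0]]
contact_force: [0.3, 0.1, 0.6]
opening: 0.0167
```

```bash
python3 see.py i1 side 145 230 50 60 10; python3 see.py i1t top 130 170 50 50 10;  python3 go.py .5728 .379 .1 1.3
```

```text
t 49.65 pos [0.5739 0.3791 0.1199] yaw_y 1.3 q [0.47 0.58 0.17 1.15 0.   0.74] F [-0.7 -0.3 -0.5] open 1.68
[0.5728, 0.379, 0.1, 1.3] [ 0.1  -0.04  1.99] | [0.002 0.001 0.   ] | [-2.000e-03  3.000e-03 -3.142e+00]
```

View pics/i1.png

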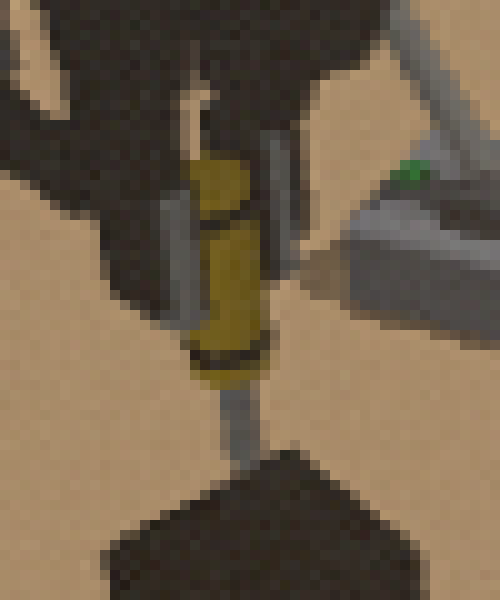

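View pics/i1t.png

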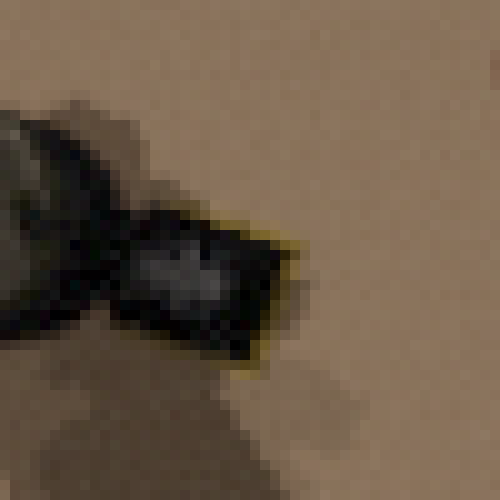

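Emit:
{"fn": "apply_moves", "kwargs": {
  "steps": [
    [1.0,[0.18,-0.05,0.5],[0.002,0,0]],
    [1.0,[0.18,-0.05,1.0],[0.002,0,0]],
    [1.0,[0.18,-0.05,1.5],[0.002,0,0]],
    [1.0,[0.18,-0.05,2.0],[0.002,0,0]],
    [1.0,[0.18,-0.05,2.4],[0.002,0,0]],
    [1.0,[0.18,-0.05,2.6],[0.002,0,0]],
    [1.0,[0.18,-0.05,2.6],[0.002,0,0]]
  ]
}}

```text
time_s: 50.35
ee_pos: [0.5718, 0.379, 0.0932]
ee_rot: [[-0.964, 0.267, 0.0], [0.267, 0.964, -0.001], [-0.001, -0.001, -1.0]]
contact_force: [0.3, -0.1, -0.4]
opening: 0.0168
```

```bash
python3 see.py i2 side 145 230 50 60 10; python3 go.py .572 .379 .0674 1.3
```

```text
t 50.4 pos [0.5719 0.3791 0.0936] yaw_y 1.3 q [ 0.47  0.6   0.13  1.1  -0.    0.74] F [ 0.1 -0.5 -0.3] open 1.67
[0.572, 0.379, 0.0674, 1.3] [-0.01 -0.01  2.62] | [-0.001  0.001  0.   ] | [-2.000e-03 -1.000e-03 -3.142e+00]
```

View pics/i2.png

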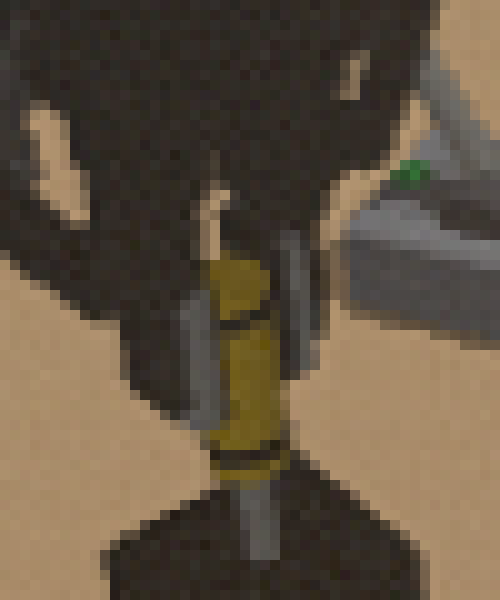

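Emit:
{"fn": "apply_moves", "kwargs": {
  "steps": [
    [1.0,[0,0,0.3],[0,0,0]],
    [1.0,[0,0,0.6],[0,0,0]],
    [1.0,[0,0,0.9],[0,0,0]],
    [1.0,[0,0,0.9],[0,0,0]]
  ]
}}

```text
time_s: 50.8
ee_pos: [0.5717, 0.3789, 0.0839]
ee_rot: [[-0.964, 0.267, 0.0], [0.267, 0.964, -0.001], [-0.001, -0.001, -1.0]]
contact_force: [-0.8, -0.3, 0.2]
opening: 0.0164
```

In the hole (pin end ~12 mm deep, no force). Push home.

Emit:
{"fn": "apply_moves", "kwargs": {
  "steps": [
    [1.0,[0,0,0.6],[0,0,0]],
    [1.0,[0,0,1.1],[0,0,0]],
    [1.0,[0,0,1.5],[0,0,0]],
    [1.0,[0,0,1.75],[0,0,0]],
    [1.0,[0,0,1.85],[0,0,0]],
    [1.0,[0,0,1.85],[0,0,0]]
  ]
}}

```text
time_s: 51.4
ee_pos: [0.5718, 0.3788, 0.0674]
ee_rot: [[-0.964, 0.268, 0.001], [0.268, 0.964, -0.001], [-0.002, -0.001, -1.0]]
contact_force: [-3.1, -2.1, 9.6]
opening: 0.017
```

```bash
python3 see.py i3 side 145 230 50 60 10; python3 go.py .572 .379 .0674 1.3
```

```text
t 51.45 pos [0.5718 0.3788 0.0674] yaw_y 1.3 q [ 0.47  0.61  0.09  1.05 -0.    0.74] F [-3.  -2.4  9.3] open 1.65
[0.572, 0.379, 0.0674, 1.3] [-0.01  0.03  0.  ] | [-0.001  0.002 -0.   ] | [3.000e-03 1.000e-03 3.142e+00]
```

View pics/i3.png

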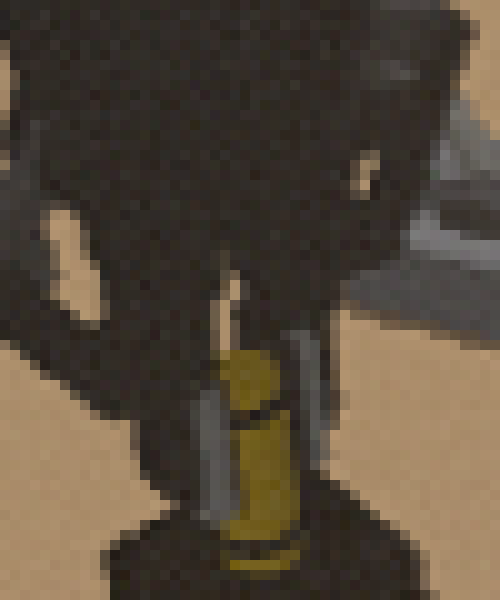

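Seated at the predicted height. Release and withdraw.

Emit:
{"fn": "apply_moves", "kwargs": {
  "steps": [
    [1.0,[0,0,-0.1],[0,0,0]],
    [3.0,[0,0,-0.1],[0,0,0]],
    [5.0,[0,0,-0.1],[0,0,0]],
    [5.0,[0,0,-0.1],[0,0,0]],
    [5.0,[0,0,-2],[0,0,0]],
    [5.0,[0,0,-5],[0,0,0]],
    [5.0,[0,0,-9],[0,0,0]],
    [5.0,[0,0,-13],[0,0,0]],
    [5.0,[0,0,-15],[0,0,0]],
    [5.0,[0,0,-15],[0,0,0]]
  ]
}}

```text
time_s: 52.45
ee_pos: [0.5734, 0.3799, 0.2217]
ee_rot: [[-0.964, 0.267, 0.008], [0.267, 0.964, 0.002], [-0.007, 0.004, -1.0]]
contact_force: [0.3, -0.2, 0.5]
opening: 0.0497
```

Emit:
{"fn": "apply_moves", "kwargs": {
  "steps": [
    [5.0,[2,-4,0],[0,0,0]],
    [5.0,[5,-8,0],[0,0,0]],
    [5.0,[8,-12,0],[0,0,0]],
    [5.0,[11,-16,0],[0,0,0]],
    [5.0,[14,-20,0],[0,0,0]],
    [5.0,[15,-24,0],[0,0,0]],
    [5.0,[16,-28,0],[0,0,0]],
    [5.0,[16,-32,0],[0,0,0]],
    [5.0,[16,-36,0],[0,0,0]],
    [5.0,[16,-36,0],[0,0,0]]
  ]
}}

```text
time_s: 53.45
ee_pos: [0.3208, 0.0727, 0.2178]
ee_rot: [[-0.962, 0.274, 0.005], [0.274, 0.962, 0.001], [-0.005, 0.002, -1.0]]
contact_force: [-0.0, 0.3, -0.3]
opening: 0.05
```

```bash
python3 see.py j1 side 130 150 180 160 4; python3 see.py j1t top 120 130 220 130 3; python3 go.py
```

```text
t 53.55 pos [0.3224 0.0751 0.2183] yaw_y 1.297 q [-0.02 -0.16 -0.53  1.2   0.    0.26] F [-0.2 -0.2  0.8] open 4.99
```

View pics/j1.png

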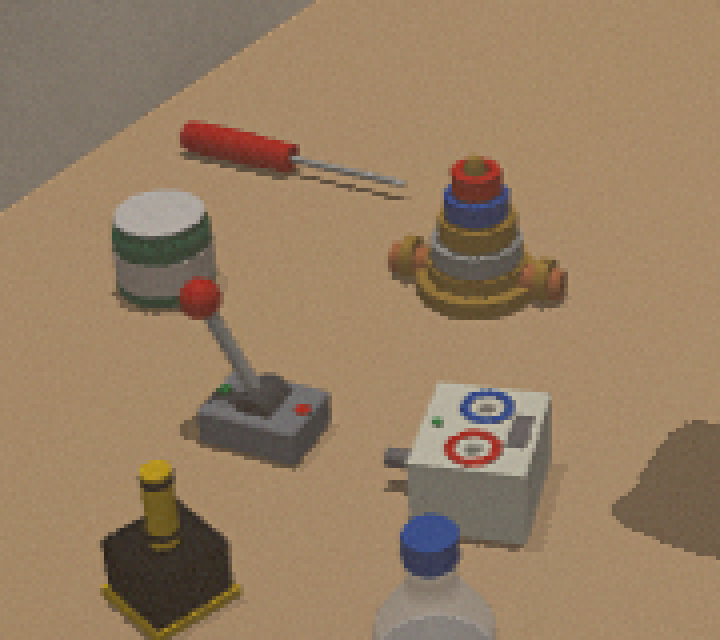

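View pics/j1t.png

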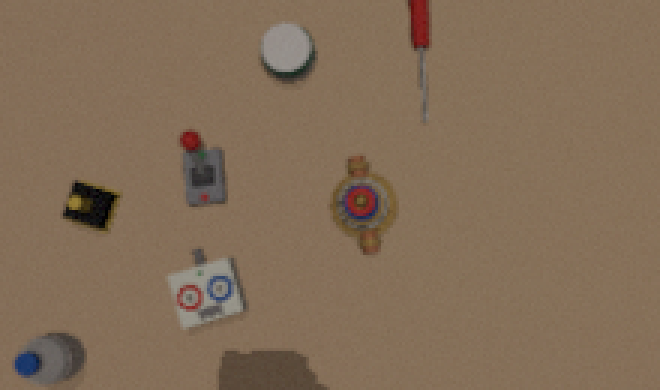

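```bash
python3 -c "
from h import *
print(order.hand_in())"
```

```text
the job is handed in; nothing more can be done
None
```

The job is done in the order asked and was handed in at about 53.6 s on the robot's clock, well under the 210 s limit.

- **Isolator off:** I threw the lever to off before touching any ring. The tool stopped moving at the end stop with about 7 N on it.
- **Rings:** all four were there. I put them on the spindle in the order A, B, C, D. They looked concentric and seated in the pictures, with their heights within about 1 mm of those expected. I did not press them down as a further check.
- **Red terminal:** the probe came to a hard stop at the calculated height, with about 20 N on the tool.
- **Isolator on:** the lever stopped at its end with about 11 N on the tool, and the probe stayed in red.
- **Blue terminal:** the probe again came to a hard stop at the calculated height, with about 21 N on the tool.
- **Holder:** the probe seated at about 10 N, and its top is at the same pixel as at the start.

**Last check:** the final pictures show the lever on, the probe in its holder and the ring stack in place. The soap bottle, tin and screwdriver look unmoved. The mug was outside the final crops, so I did not check it at the end; the arm did no work near it after ring D was lifted.

**Disagreements:** the two cameras differed by 2–3 mm, which I corrected using the fitted valve position and by feel. No check failed.

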